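# Refit a laser driver card in its sloping console

## Task

Take the plug-in card with the orange pull out of its rack and slide it, the side with the parts still facing left as in the rack, down the guides of the sloping console's empty bay until it is fully home in its connector. Then swing the bay's hold-down bail shut over it. Leave the card with the grey pull standing in the rack.

Things in the scene. Friction and masses are not known exactly. Their poses are not given: they have to be found in the camera images.
- orange_pull (a point): Centre of the orange pull of the card to fit, an upright block 44 x 12 x 34 mm (x, y, z), pinched across its 12 mm. From here, along the card's own z: top of the pull +17 mm, top face of the aluminium front plate (90 x 40 x 3 mm) -17 mm, lower edge of the board -120 mm. Upright in the rack at the start, z up.
- module_orange: The card with the orange pull (loose, 130 to 220 g): a green board 80 mm wide (x), 4 mm thick (y), 100 mm long (z), lower corners chamfered 6 x 10 mm (x, z), with the front plate and the pull on its top end. Origin: middle of the lower (contact) edge. Parts stand up to 15 mm proud of the +y face, clear of the side edges. It starts in either slot of the rack.
- orange_foot (a point): Point on the lower (contact) edge of that card, in mid-thickness, 30 mm from the middle towards its -x edge; same axes as the card.
- grey_pull (a point): Centre of the grey pull of the other card in the rack, of the same shape; it stays in the rack.
- card_rack: Black antistatic card rack, fixed, 104 x 124 mm (x, y), 50 mm high; origin under its centre, z up. Two upright slots at y = -30 and +30 mm hold the cards by their side edges in channels 6 mm wide; the boards stand on its floor, 10 mm up. A card is free once lifted 45 mm.
- console_base: Base plate of the grey two-bay console (fixed, 150 x 118 mm in x, y; 155 mm high at the back, the blue pull up to 172 mm); origin under its centre, z up. One bay is empty, left or right; the other, 54 mm beside it, holds a fitted card with a blue pull (shape as the orange one, same axes as bay_mouth, parts on +y), its bail shut.
- bay_mouth (a point): Centre of the mouth of the empty bay. z points out along the guides, 25 degrees from vertical, leaning towards the robot; x runs along the card's width, up the slope away from the robot; y across its thickness. Card fully home: same axes, lower edge at z = -100 mm (floor), centre of the pull at x = 0, y = 0, z = +20 mm.
- bay_a_frame: Inside of the empty bay; origin on the connector floor, 100 mm down from bay_mouth, same axes. Two white guides, channels 6 mm wide and 82 mm apart from bottom to bottom, run from the floor to 1 mm below the mouth, where they flare to about 16 mm. The connector grips: the last 6 mm of the card's way need a push of about 6 N.
- bail_bar (a point): Middle of the red cross bar (34 x 12 x 6 mm) at the free end of the empty bay's steel hold-down bail, a U-shaped frame. It turns about an axis along bay_mouth's y through x = +52, z = +7 mm from bay_mouth; the bar is 90 mm from it. Shut, the bail lies on the front plate round the pull, the bar at x = -38, z = +7 mm.
- bail (a joint): Angle of the bail in rad: 0 shut, grows as it opens, up to 2.35. It starts at 2.0 to 2.25, standing roughly upright behind the mouth, and stays where it is put (about 1 N at the bar moves it).
Things that resemble listed ones, but are neither listed nor needed, are in the scene too. Leave any purple look-alike of the module_orange alone.

How it is judged:
On the way, in this order (a step that is already met when the one before it is completed fails the run):
1. the orange card is fully home in the empty bay, the right way round, the bail still open (z of orange_pull in the frame of bay_mouth below 0.0225 m and z of orange_foot in the frame of bay_mouth below -0.0972 m and x of orange_foot in the frame of bay_mouth between -0.034 and -0.026 m and distance between orange_pull and bay_mouth below 0.024 m and value of joint bail above 0.5 rad and y of orange_foot in the frame of bay_mouth between -0.003 and 0.003 m), for 0.2 s.
2. the bail is shut over it (value of joint bail below 0.1 rad), for 0.2 s.
At the end, for the whole second after the job is handed in: The orange card stands in the empty bay, parts to the left (bay_mouth's +y), within 2.5 mm of the connector floor, 3 mm of the guides' mid-plane and 0.06 rad of their direction; the bail is shut to within 0.1 rad; the grey card is within 15 mm of where it stood (z of orange_pull in the frame of bay_mouth below 0.0225 m and z of orange_foot in the frame of bay_mouth below -0.0972 m and x of orange_foot in the frame of bay_mouth between -0.034 and -0.026 m and distance between orange_pull and bay_mouth below 0.024 m and angle between the z axis of orange_pull and the z axis of bay_mouth, either way round below 0.06 rad and value of joint bail below 0.1 rad and distance of grey_pull from where it was at the start of the episode below 0.015 m and y of orange_foot in the frame of bay_mouth between -0.003 and 0.003 m); the robot touches nothing.
It fails at once if the grey card is dragged out of its place (moved more than 30 mm) (distance of grey_pull from where it was at the start of the episode above 0.03 m).
It also fails if it takes over 59 s, if anything falls off the work surface, if the arm or the gripper's body presses on something with over 40 N, if the wrist force passes 120 N, or if a joint passes its speed limit or range.

## Robot

A 6-joint arm with a two-finger parallel gripper is mounted at the origin on a cart in front of the work surface, level with it; the furniture and walls round the work are solid. World frame = base frame: x ahead of the robot, y to its left, z up, the work surface at z = 0. Lengths are in m, angles in rad, forces in N, time in s.
With the tool pointing down it reaches from about 0.3 to 0.775 m from the base axis. Payload 14.6 kg.
Tool frame: the origin (TCP) lies at the very end of the fingers, on their centre line; the grasp point (between the pads) lies 19 mm behind it (ctrl.hold_point_z is the distance from the TCP to the grasp point, in m); x points along the fingers, y is the direction in which the jaws open and shut, and the axes are right-handed (so a half turn about x gives the same grasp; the last joint's range is limited). The gripper opens to 94 mm and grips with 3 to 60 N. Pads are 16 mm wide; open, the fingers measure 119 mm over their backs; the gripper's body (75 mm by 177 mm) begins 78 mm behind the grasp point.
Start: joints at [1.223, 0.3, 1.521, -0, 1.321, -0.067], TCP at [0.152, 0.528, 0.205] pointing down, gripper open.
Joint ranges: [-3.03, 3.03], [-0.79, 2.21], [0.23, 2.52], [-1.04, 4.18], [0, 3.07], [-2.55, 2.55]. Speed limits (rad/s): [2.22, 2.22, 2.57, 3.14, 3.14, 3.14].

## Interface

Orientations are given as [roll, pitch, yaw] about the fixed x, y, z axes, in that order (R = Rz(yaw) Ry(pitch) Rx(roll)).
In Python, from station import get_obs, camera, ticket, ctrl gives the robot as it stands.
- The arm moves only by the tool step_arm, never from a script. Its argument "motion" is a list that holds one entry, the list of rows, each a list of 6 numbers: the shift along the tool's x, y, z in m, then the turn, a rotation vector about the tool's x, y, z in degrees. A call has 1 to 12 rows; each row shifts and turns the commanded pose from where the row before left it, along the tool's axes as they then stand; what a row does not reach is not made up. A row lasts 1/8 s, in which the tool goes at most 62.5 mm and 10.7 degrees, less where a joint would pass 70% of its speed; a pose out of reach is approached as far as the arm can. A call is refused whole if a number of a shift passes 0.0625 or a number of a turn 10.7, either way. A call with a gripper value outside its range is refused whole. "fingers" is the finger opening in m, from 0 to 0.094, set as the call begins (left out, the last holds). The fingers move at their own pace and stop on an object; "squeeze" is the grip in N (left out, the last holds). Time passes only in rows, so rows that do not move let the fingers close. It gives the time, the measured TCP pose, the force and the opening at its end, in the units of the state.
- get_obs(): the state, without advancing time (a new reading comes with each control period).
- camera(name): name is "scene" or "side" or "wrist"; returns a dict with "pixels" (480x640x3 uint8, red, green, blue), "fx", "fy", "cx", "cy" (pixels), "extrinsics" (4x4, takes a point from world to camera coordinates); the wrist camera has in their place "T_tool_cam" (4x4, takes a point from camera to tool coordinates, whose origin is the TCP and whose axes are the tool frame's). Camera axes: x right, y up, looking along -z (the intrinsics and any distortion apply to the point x, -y, -z); pixel columns grow to the right and rows downward; lengths in m; the calibration is good to about 2 mm. A picture is of the moment at which its call begins: read the wrist's pose just before it. There is no depth.
- ticket.hand_in(): hands the job in, once; it reports no verdict.
The state is a dict: "time_s": time; "qpos": joint angles; "joint_vel": joint speeds; "tau": joint torques, N m; "ee_pos": TCP position; "eef_rot": TCP orientation; "force": force on the tool from outside, world axes, zero at the start; "moment": the same for the moment, N m; "grip_width": finger opening in m.
Only numpy, scipy, OpenCV 4.12 (cv2) and the standard library are available. Lean on these libraries where they do the work, as an engineer would, in place of code of your own. Each camera call takes 0.05 s, during which the arm holds its last target.

## Working session

There is one attempt and no reset: what is moved stays moved. The work goes in short steps, Python scripts to look and compute and a tool call to move; the robot and the scene stay as the last step left them, time stands still between calls to the robot, and variables do not carry over. Pictures are saved under pics/ and viewed, and the job is handed in when it is done.

Besides the shell and the picture viewer there is one more tool, called after "Request:" as name(argument=value, ...), one argument or row to a line, values as JSON. step_arm: Moves the arm, as the interface text tells. Its arguments: {"type":"object","properties":{"motion":{"type":"array","items":{"type":"array","items":{"type":"array","items":{"type":"number"}}}},"fingers":{"type":"number"},"squeeze":{"type":"number"}},"required":["motion"]}

```bash
ls; mkdir -p pics; python3 - <<'E'
from station import get_obs, camera, ticket, ctrl
import cv2,json,numpy as np
print(get_obs()); print(ctrl.hold_point_z)
for n in ["scene","side","wrist"]:
    c=camera(n); cv2.imwrite(f"pics/{n}0.png",c["pixels"][:,:,::-1])
    print(n,{k:(np.round(v,4).tolist() if k!="pixels" else 0) for k,v in c.items()})
E
```

```text
pics
{'time_s': 0.0, 'qpos': array([ 1.22338944e+00,  3.00463974e-01,  1.52156118e+00, -9.25739580e-06,
        1.32070465e+00, -6.66070579e-02]), 'joint_vel': array([-2.20328920e-04,  4.13967975e-04,  8.97324177e-04,  2.65776025e-05,
        1.86512359e-04, -2.69800784e-04]), 'tau': array([ 1.46595667e-04, -5.31804836e+01, -3.52739775e+01,  7.09120464e-02,
        2.43364874e-02, -8.47310753e-05]), 'ee_pos': array([0.15233983, 0.52821485, 0.20489866]), 'eef_rot': array([-1.62951823,  1.56965914, -1.91031576]), 'force': array([ 0.61387416, -0.56936093,  0.34808   ]), 'moment': array([ 0.06560418,  0.03879514, -0.01124847]), 'grip_width': 0.0940864304988022}
0.0188
scene {'pixels': 0, 'fx': 482.7416, 'fy': 482.7416, 'cx': 320.2298, 'cy': 242.4908, 'extrinsics': [[0.6852, -0.7283, -0.01, -0.1441], [0.43, 0.3934, 0.8126, -0.4393], [-0.5879, -0.5611, 0.5827, -0.4132], [0.0, 0.0, 0.0, 1.0]]}
side {'pixels': 0, 'fx': 450.8466, 'fy': 450.8466, 'cx': 322.4745, 'cy': 236.6511, 'extrinsics': [[0.9929, 0.1171, 0.0223, -0.6006], [-0.0945, 0.6593, 0.7459, -0.2207], [0.0727, -0.7427, 0.6657, -0.728], [0.0, 0.0, 0.0, 1.0]]}
wrist {'pixels': 0, 'fx': 335.2223, 'fy': 335.2223, 'cx': 322.0396, 'cy': 245.9421, 'T_tool_cam': [[-0.0006, 0.2411, -0.9705, -0.1789], [1.0, -0.001, -0.0009, -0.0004], [-0.0012, -0.9705, -0.2411, -0.0694], [0.0, 0.0, 0.0, 1.0]]}
```

View pics/scene0.png

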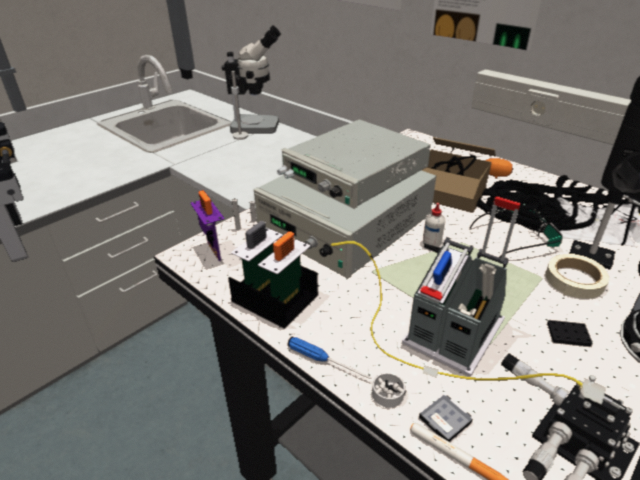

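View pics/side0.png

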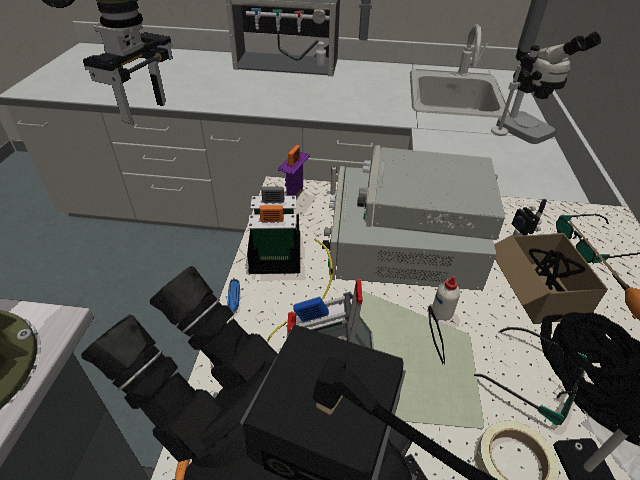

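View pics/wrist0.png

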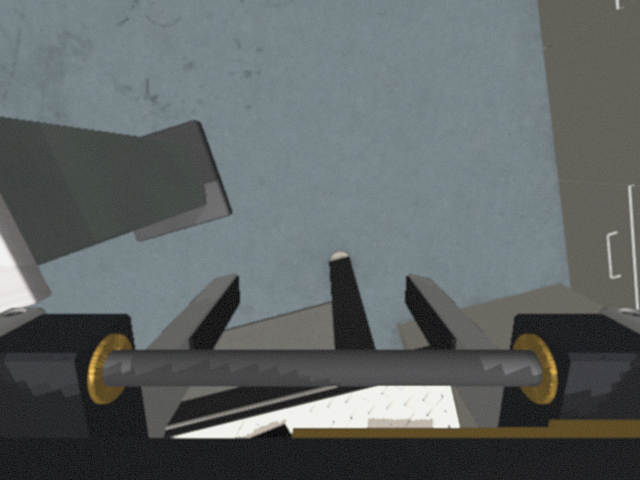

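```bash
cat > h.py <<'E'
import numpy as np,cv2
from scipy.spatial.transform import Rotation as R
from station import get_obs, camera, ticket, ctrl
def Tool():
    o=get_obs(); T=np.eye(4); T[:3,:3]=R.from_euler('xyz',o['eef_rot']).as_matrix(); T[:3,3]=o['ee_pos']; return T
def cam(n):
    T=Tool(); c=camera(n)
    c['W']=np.linalg.inv(c['extrinsics']) if n!='wrist' else T@c['T_tool_cam']
    return c
def ray(c,u,v):
    d=np.array([(u-c['cx'])/c['fx'],-(v-c['cy'])/c['fy'],-1.]); d=c['W'][:3,:3]@d
    return c['W'][:3,3],d/np.linalg.norm(d)
def onz(c,u,v,z):
    o,d=ray(c,u,v); return o+d*(z-o[2])/d[2]
def tri(rs):
    A=np.zeros((3,3));b=np.zeros(3)
    for o,d in rs:
        P=np.eye(3)-np.outer(d,d);A+=P;b+=P@o
    p=np.linalg.solve(A,b)
    return p,[np.linalg.norm((np.eye(3)-np.outer(d,d))@(p-o)) for o,d in rs]
def proj(c,p):
    q=np.linalg.inv(c['W'])@np.append(p,1); return c['cx']+c['fx']*q[0]/-q[2], c['cy']-c['fy']*q[1]/-q[2]
def crop(c,name,u0,v0,u1,v1,s):
    im=c['pixels'][v0:v1,u0:u1,::-1]; cv2.imwrite(name,cv2.resize(im,None,fx=s,fy=s,interpolation=cv2.INTER_CUBIC))
E
python3 - <<'E'
from h import *
c=cam('scene'); print(c['W'][:3,3]); crop(c,'pics/s_con.png',390,180,540,380,4 if 0 else 3); crop(c,'pics/s_rack.png',180,170,350,340,4-1)
np.save('scene.npy',c['pixels'])
c=cam('side'); print(c['W'][:3,3]); crop(c,'pics/d_rack.png',230,140,400,340,3)
np.save('side.npy',c['pixels'])
for n in ['scene','side']:
    im=np.load(n+'.npy'); hsv=cv2.cvtColor(im,cv2.COLOR_RGB2HSV)
    for nm,lo,hi in [('orange',(5,150,120),(18,255,255)),('blue',(105,150,90),(125,255,255)),('red',(0,180,110),(4,255,255)),('red2',(175,180,110),(180,255,255))]:
        m=cv2.inRange(hsv,lo,hi); k,l,st,ce=cv2.connectedComponentsWithStats(m)
        for i in range(1,k):
            if st[i,4]>25: print(n,nm,st[i].tolist(),np.round(ce[i],1))
E
```

```text
[ 0.04466273 -0.16395593  0.59629607]
[ 0.62837614 -0.32481016  0.66269218]
scene orange [487, 159, 25, 15, 265] [500.2 165.5]
scene orange [199, 190, 13, 24, 131] [205.6 200.4]
scene orange [273, 231, 21, 29, 201] [281.5 243.4]
scene orange [470, 458, 38, 22, 345] [485.7 470.6]
scene blue [434, 251, 16, 25, 184] [441.9 263.7]
scene blue [289, 338, 38, 22, 414] [307.1 348.9]
scene red [495, 197, 25, 9, 82] [507.2 200.8]
scene red [433, 208, 7, 6, 28] [436.2 211. ]
scene red [421, 287, 20, 12, 121] [431.1 292.4]
side orange [288, 145, 12, 10, 55] [293.6 149.3]
side orange [260, 206, 23, 5, 98] [270.9 207.7]
side orange [628, 288, 12, 17, 96] [635.6 294.3]
side orange [175, 460, 13, 20, 173] [180.8 469.6]
side blue [228, 281, 11, 29, 250] [233.  294.6]
side blue [294, 297, 35, 16, 195] [310.3 304. ]
side red [357, 280, 5, 20, 76] [359.1 289.5]
side red [288, 312, 7, 19, 78] [290.1 320.5]
```

View pics/s_con.png

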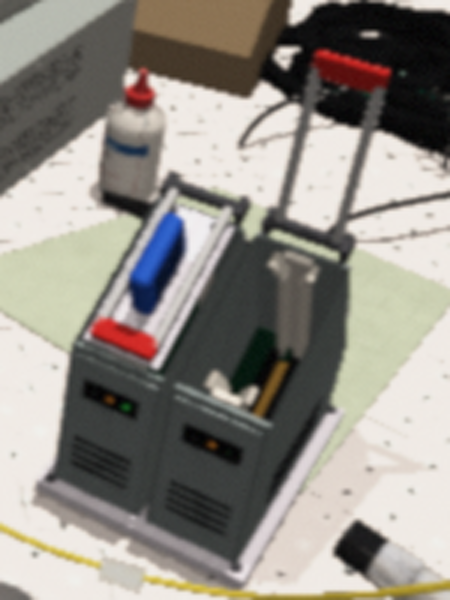

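View pics/s_rack.png

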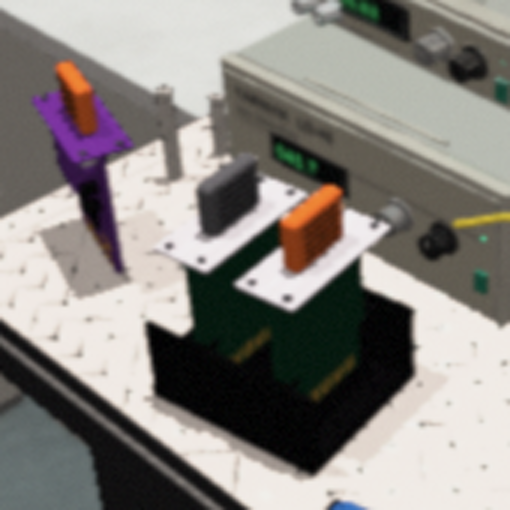

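View pics/d_rack.png

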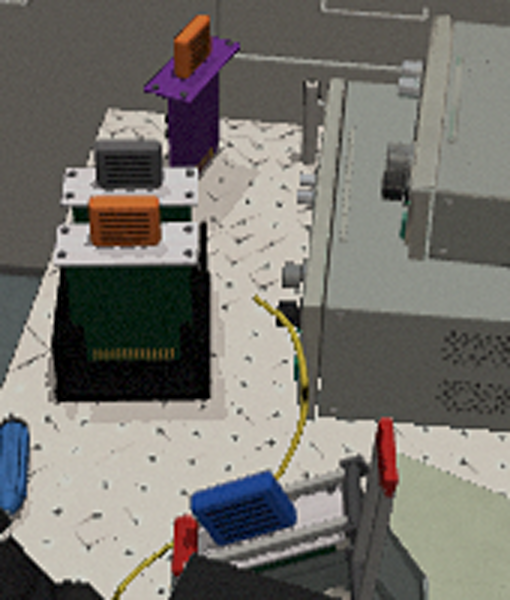

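```bash
python3 - <<'E'
from h import *
s=cam('scene'); d=cam('side')
for n,a in {'oL':(258.3,264.3),'oN':(278.3,272),'oR':(310.7,246)}.items(): print(n,onz(s,*a,.113))
for n,a in {'oFL':(249.3,228.3),'oFR':(296.3,228)}.items(): print(n,onz(d,*a,.113))
# orange pull triangulate top
print('opull',tri([ray(s,282,243),ray(d,271,209)]))
print('bail',tri([ray(s,507.5,203),ray(d,359,290)]))
print('redshut',tri([ray(s,431,292.5),ray(d,290,320.5)]))
print('blue',tri([ray(s,442,264),ray(d,311,307)]))
# base corners crop/3+(390,180)
for a in [(37,488),(240,580),(340,410)]: print(onz(s,390+a[0]/3,180+a[1]/3,0.01))
for a in [(75,352),(158,385),(270,425),(350,262)]: print('top',390+a[0]/3,180+a[1]/3)
E
```

```text
oL [0.42044295 0.33387511 0.113     ]
oN [0.42895912 0.29543648 0.113     ]
oR [0.51389925 0.30633615 0.113     ]
oFL [0.43085169 0.29225558 0.113     ]
oFR [0.51711481 0.30557628 0.113     ]
opull (array([0.46622616, 0.32522922, 0.13613513]), [np.float64(0.0006545092592929847), np.float64(0.0006545092592929983)])
bail (array([0.63866022, 0.04430883, 0.24945074]), [np.float64(0.0009378729421855509), np.float64(0.000937872942185494)])
redshut (array([0.54316313, 0.08719712, 0.12002392]), [np.float64(0.00019910790202020304), np.float64(0.00019910790202008657)])
blue (array([0.5741673 , 0.09219558, 0.15182892]), [np.float64(0.0010609833261831716), np.float64(0.0010609833261831382)])
[0.52368239 0.1128737  0.01      ]
[0.54216066 0.00222886 0.01      ]
[0.68898785 0.02096162 0.01      ]
top 415.0 297.3333333333333
top 442.6666666666667 308.33333333333337
top 480.0 321.66666666666663
top 506.6666666666667 267.3333333333333
```

```bash
python3 - <<'E'
from h import *
s=cam('scene'); d=cam('side'); T=Tool(); np.set_printoptions(precision=4,suppress=True); print(T)
print('purple',tri([ray(s,206,200),ray(d,294,153)]))
print('boxcorner low', onz(s,352,275,0.0), 'top front left', tri([ray(s,255,190),ray(d,340,168)]))
print('box top?', tri([ray(s,284,152),ray(d,373,148)]))
# target yaw 8deg: Rgoal cols x=(0,0,-1), y=?
for yaw in (8,):
  y=np.array([-np.sin(np.radians(yaw)),np.cos(np.radians(yaw)),0]); x=np.array([0,0,-1.]); 
  for sg in (1,-1):
    G=np.column_stack([x,sg*y,np.cross(x,sg*y)]); print(sg,G[:,2],R.from_matrix(T[:3,:3].T@G).as_rotvec(degrees=True))
E
```

```text
[[-0.0001  0.2771  0.9608  0.1524]
 [-0.      0.9608 -0.2771  0.5284]
 [-1.     -0.     -0.0001  0.2054]
 [ 0.      0.      0.      1.    ]]
purple (array([0.4732, 0.5458, 0.126 ]), [np.float64(6.296129514707556e-05), np.float64(6.29612951469953e-05)])
boxcorner low [0.6092 0.2908 0.    ] top front left (array([0.5797, 0.5286, 0.1089]), [np.float64(0.001019952220020009), np.float64(0.0010199522200200323)])
box top? (array([0.6472, 0.5091, 0.1765]), [np.float64(0.0002976974700938576), np.float64(0.00029769747009378354)])
1 [0.9903 0.1392 0.    ] [-24.09    -0.0041   0.002 ]
-1 [-0.9903 -0.1392 -0.    ] [155.91     0.0027   0.0056]
```

Request:
step_arm(
  motion=[
    [[-0.02,-0.01,0.04,0,0,0],[-0.02,-0.015,0.05,0,0,0],[-0.02,-0.015,0.055,-4,0,0],[-0.01,-0.015,0.055,-8,0,0],[0,-0.005,0.055,-8,0,0],[0,0.0,0.05,-4,0,0],[0,0,0.035,0,0,0],[0,0,0,0,0,0]],
  ],
  fingers=0.045,
  squeeze=30,
)

```text
time_s: 1.45
ee_pos: [0.472, 0.4225, 0.2742]
eef_rot: [-2.533, 1.569, -2.397]
force: [-0.2, 0.3, -0.0]
grip_width: 0.0449
```

```bash
python3 - <<'E'
from h import *
np.set_printoptions(precision=4,suppress=True)
print(Tool()); c=cam('wrist'); cv2.imwrite('pics/w1.png',c['pixels'][:,:,::-1]); np.save('w1T.npy',c['W'])
E
```

```text
[[-0.0011 -0.1357  0.9907  0.472 ]
 [-0.001   0.9907  0.1357  0.4225]
 [-1.     -0.0009 -0.0012  0.2742]
 [ 0.      0.      0.      1.    ]]
```

View pics/w1.png

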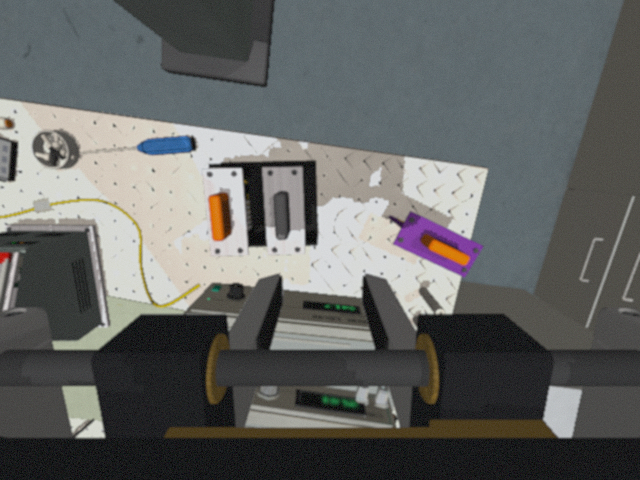

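```bash
python3 - <<'E'
from h import *
np.set_printoptions(precision=4,suppress=True)
c=cam('wrist'); crop(c,'pics/w1c.png',190,150,330,270,5)
im=c['pixels'];hsv=cv2.cvtColor(im,cv2.COLOR_RGB2HSV)
m=cv2.inRange(hsv,(5,150,120),(18,255,255)); k,l,st,ce=cv2.connectedComponentsWithStats(m)
for i in range(1,k):
    if st[i,4]>50: print(st[i],ce[i], onz(c,*ce[i],.145), cv2.minAreaRect(np.argwhere(l==i)[:,::-1].astype(np.float32)))
E
```

```text
[209 196  15  45 503] [216.1431 218.0994] [0.4649 0.3223 0.145 ] ((216.15234375, 218.139404296875), (44.486732482910156, 11.524704933166504), 84.0938491821289)
[427 240  41  26 476] [447.2521 252.5777] [0.4678 0.5425 0.145 ] ((447.6000671386719, 252.80001831054688), (42.0380744934082, 11.62755298614502), 26.56505012512207)
```

View pics/w1c.png

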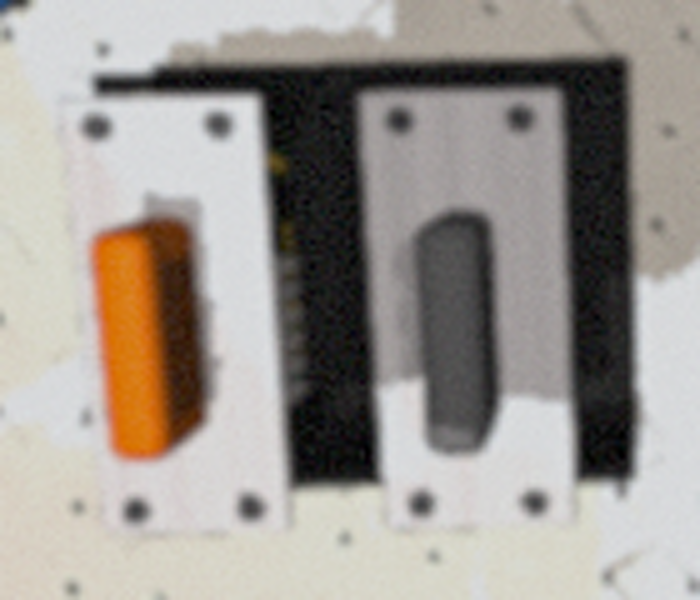

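```bash
python3 - <<'E'
from h import *
np.set_printoptions(precision=4,suppress=True)
c=cam('wrist')
for nm,P in {'or':[(97,126),(219,125),(136,511),(251,507)],'gr':[(400,120),(520,117),(422,503),(536,502)],'orplate':[(60,95),(262,95),(105,530),(288,527)]}.items():
    w=np.array([onz(c,190+(a+.5)/5-.5,150+(b+.5)/5-.5,.113) for a,b in P]); print(nm,w[:,:2].tolist(),w.mean(0)); 
    v=w[2]+w[3]-w[0]-w[1]; print(np.degrees(np.arctan2(v[1],v[0])),np.linalg.norm(v)/2, np.linalg.norm(w[1]-w[0]))
for p in [(95,245),(150,220),(165,455),(115,455)]: print(onz(c,190+p[0]/5,150+p[1]/5,.147))
E
```

```text
or [[0.42839967830401765, 0.3032108478926522], [0.424837790232004, 0.3272472542934047], [0.5067063793338012, 0.3159617425691538], [0.5024845356216766, 0.33986111218424253]] [0.4656 0.3216 0.113 ]
9.237874362979293 0.07900134195522975 0.024298886379825902
gr [[0.41887318992780553, 0.36282971580319756], [0.4149837659971565, 0.38640245449930677], [0.49663655962620507, 0.3753938939108833], [0.49310078628203363, 0.39910513918988255]] [0.4559 0.3809 0.113 ]
9.207073197401945 0.07895744160148016 0.023891455128295346
orplate [[0.42339215909492706, 0.2955981558604699], [0.4178407182494227, 0.3352478098145911], [0.5117660123667462, 0.30974741674168216], [0.5057611072322039, 0.34794167742359233]] [0.4647 0.3221 0.113 ]
8.657542666604858 0.08916307167104812 0.04003640286217901
[0.4473 0.3154 0.147 ]
[0.4414 0.325  0.147 ]
[0.4849 0.3307 0.147 ]
[0.4862 0.3214 0.147 ]
```

Request:
step_arm(
  motion=[
    [[-0.02,-0.03,0.005,-1.4,0,0],[-0.02,-0.055,0.005,0,0,0],[-0.015,-0.06,0.005,0,0,0],[0,-0.06,0.005,0,0,0],[0,-0.06,0.005,0,0,0],[0,-0.055,0.005,0,0,0],[0,-0.035,0.005,0,0,0],[0,-0.015,0.005,0,0,0],[0,0,0,0,0,0]],
  ],
)

```text
time_s: 2.72
ee_pos: [0.5689, 0.0645, 0.3305]
eef_rot: [0.62, 1.571, 0.783]
force: [-0.1, -0.1, 0.3]
grip_width: 0.0446
```

```bash
python3 - <<'E'
from h import *
np.set_printoptions(precision=4,suppress=True)
print(Tool()); c=cam('wrist'); cv2.imwrite('pics/w2.png',c['pixels'][:,:,::-1]); np.save('w2W.npy',c['W'])
E
```

```text
[[ 0.0002 -0.1616  0.9869  0.5689]
 [ 0.0002  0.9869  0.1616  0.0645]
 [-1.      0.0001  0.0002  0.3305]
 [ 0.      0.      0.      1.    ]]
```

View pics/w2.png

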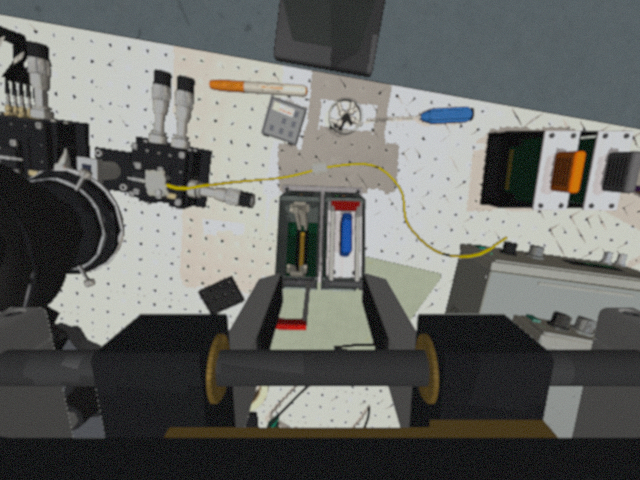

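```bash
python3 - <<'E'
from h import *
c=cam('wrist'); crop(c,'pics/w2c.png',260,180,385,340,5)
E
```

```text
(no output)
```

View pics/w2c.png

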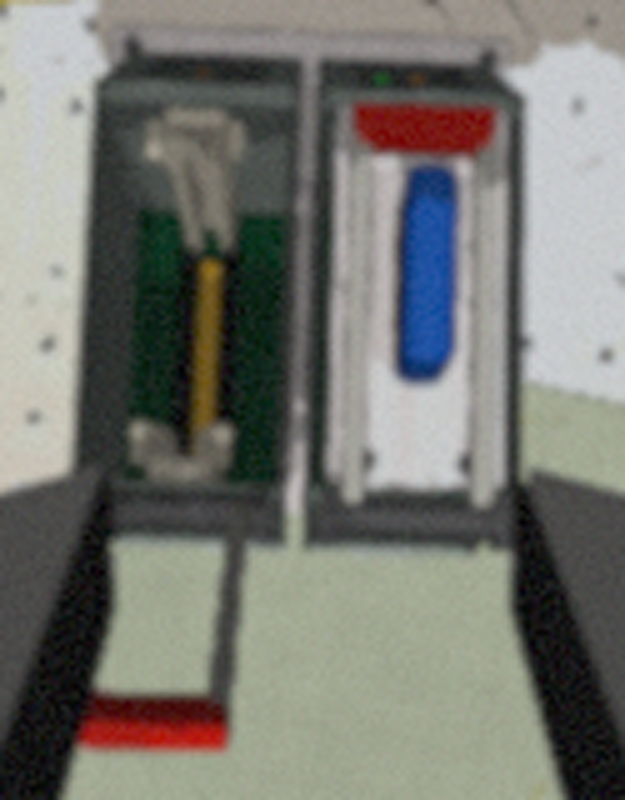

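```bash
python3 - <<'E'
from h import *
np.set_printoptions(precision=4,suppress=True)
c=cam('wrist'); s=cam('scene'); d=cam('side')
u=lambda a,b:(260+(a+.5)/5-.5,180+(b+.5)/5-.5)
hsv=cv2.cvtColor(c['pixels'],cv2.COLOR_RGB2HSV)
m=cv2.inRange(hsv,(0,170,70),(5,255,255))|cv2.inRange(hsv,(174,170,70),(180,255,255)); k,l,st,ce=cv2.connectedComponentsWithStats(m)
for i in range(1,k):
    if st[i,4]>50: print('red',st[i],ce[i],cv2.minAreaRect(np.argwhere(l==i)[:,::-1].astype(np.float32)))
m=cv2.inRange(hsv,(105,130,80),(125,255,255)); k,l,st,ce=cv2.connectedComponentsWithStats(m)
for i in range(1,k):
    if st[i,4]>50: print('blue',st[i],ce[i],cv2.minAreaRect(np.argwhere(l==i)[:,::-1].astype(np.float32)))
print('nearflare',onz(c,*u(198,135),.1108),'far',onz(c,*u(182,445),.1455))
print('redshut',onz(c,*u(425,128),.122),tri([ray(s,431,292.5),ray(d,290,320.5)])[0], tri([ray(s,431,292.5),ray(d,290,320.5),ray(c,*u(425,128))]))
print('red L,R ends', onz(c,*u(355,130),.122),onz(c,*u(496,128),.122))
print('bail open',tri([ray(s,507.5,203),ray(d,359,290),ray(c,*u(155,722))]))
print('divider', onz(c,*u(311,60),.11),onz(c,*u(293,500),.15))
print('base', onz(c,*u(124,40),.01),onz(c,*u(512,45),.01))
print('pulltop', onz(c,*u(434,180),.1625-.0093),onz(c,*u(427,365),.1625+.0093))
E
```

```text
red [331 202  27   8 190] [344.3789 205.2421] ((344.0, 205.5), (7.0, 26.0), 90.0)
red [276 320  28   9 203] [289.803  324.6552] ((289.5, 324.0), (8.0, 27.0), 90.0)
blue [421 108  51  15 616] [446.6721 115.2175] ((446.0124816894531, 115.26130676269531), (13.36580753326416, 50.32393264770508), 87.27368927001953)
blue [340 214  10  41 382] [344.6335 234.4869] ((344.5, 234.0), (40.0, 9.0), 90.0)
nearflare [0.5547 0.0354 0.1108] far [0.6204 0.0439 0.1455]
redshut [0.543  0.0875 0.122 ] [0.5432 0.0872 0.12  ] (array([0.5432, 0.0874, 0.1198]), [np.float64(0.00019474478939075025), np.float64(0.0003067770420941451), np.float64(0.00023779332568778962)])
red L,R ends [0.5461 0.0716 0.122 ] [0.5403 0.1037 0.122 ]
bail open (array([0.6386, 0.0468, 0.2475]), [np.float64(0.0030721324760085494), np.float64(0.0004784841318491246), np.float64(0.0030148689388989312)])
divider [0.5329 0.0591 0.11  ] [0.6277 0.0707 0.15  ]
base [0.5444 0.0053 0.01  ] [0.5271 0.1182 0.01  ]
pulltop [0.5502 0.0887 0.1532] [0.586  0.0924 0.1718]
```

Request:
step_arm(
  motion=[
    [[0,0.03,-0.01,0,0,0],[0,0.05,-0.015,0,0,0],[0.01,0.06,-0.015,0,0,0],[0.03,0.06,-0.015,0,0,0],[0.04,0.045,-0.005,0,0,0],[0.02,0.026,0,0,0,0],[0,0,0,0,0,0]],
  ],
)

```text
time_s: 3.85
ee_pos: [0.4668, 0.3179, 0.2317]
eef_rot: [-2.799, 1.568, -2.633]
force: [0.8, -0.3, -0.6]
grip_width: 0.045
```

```bash
python3 - <<'E'
from h import *
np.set_printoptions(precision=4,suppress=True)
T=Tool();print(T); print('tool delta',T[:3,:3].T@(np.array([.4657,.322,.117])-T[:3,3])); c=cam('wrist'); cv2.imwrite('pics/w3.png',c['pixels'][:,:,::-1])
E
```

```text
[[-0.0025 -0.1649  0.9863  0.4668]
 [-0.0014  0.9863  0.1649  0.3179]
 [-1.     -0.001  -0.0027  0.2317]
 [ 0.      0.      0.      1.    ]]
tool delta [ 0.1147  0.0043 -0.0001]
```

View pics/w3.png

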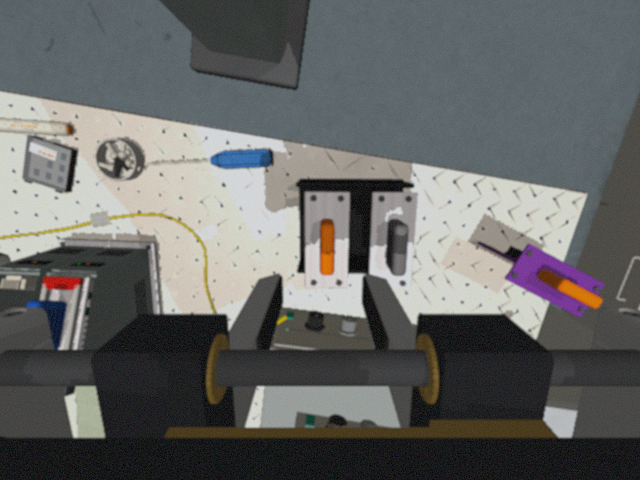

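Request:
step_arm(
  motion=[
    [[0.02,0.004,0,0,0,0],[0.035,0,0,0,0,0],[0.03,0,0,0,0,0],[0.02,0,0,0,0,0],[0.008,0,0,0,0,0],[0,0,0,0,0,0],[0,0,0,0,0,0]],
  ],
)

```text
time_s: 4.78
ee_pos: [0.4681, 0.3205, 0.1215]
eef_rot: [0.361, 1.569, 0.523]
force: [-0.5, 0.4, 0.1]
grip_width: 0.0454
```

```bash
python3 - <<'E'
from h import *
np.set_printoptions(precision=4,suppress=True)
T=Tool();print(T); print('tool delta',T[:3,:3].T@(np.array([.4657,.322,.117])-T[:3,3])); c=cam('wrist'); crop(c,'pics/w4.png',200,150,450,400,3)
E
```

```text
[[ 0.0016 -0.1616  0.9869  0.4681]
 [ 0.0009  0.9869  0.1616  0.3205]
 [-1.      0.0006  0.0017  0.1215]
 [ 0.      0.      0.      1.    ]]
tool delta [ 0.0044  0.0018 -0.0022]
```

View pics/w4.png

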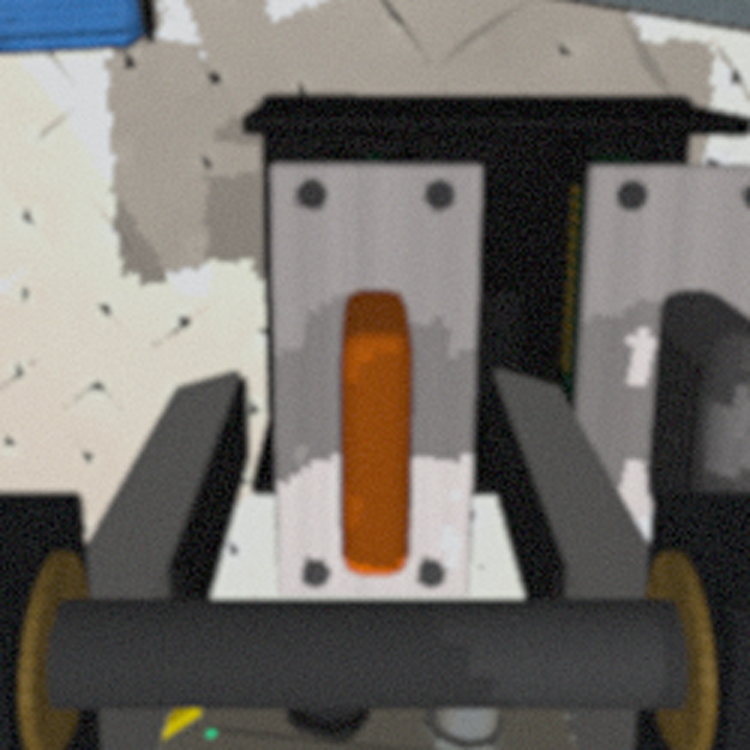

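Request:
step_arm(
  motion=[
    [[0.0035,0.0018,-0.002,0,0,0],[0,0,0,0,0,0],[0,0,0,0,0,0]],
  ],
)

```text
time_s: 5.2
ee_pos: [0.4653, 0.322, 0.1167]
eef_rot: [-0.895, 1.571, -0.732]
force: [0.4, 1.1, -0.3]
grip_width: 0.0448
```

Request:
step_arm(
  motion=[
    [[0,0,0,0,0,0],[0,0,0,0,0,0],[0,0,0,0,0,0],[0,0,0,0,0,0],[0,0,0,0,0,0],[0,0,0,0,0,0]],
  ],
  fingers=0.0,
  squeeze=45,
)

```text
time_s: 5.95
ee_pos: [0.4653, 0.3219, 0.1167]
eef_rot: [-1.122, 1.571, -0.959]
force: [-0.0, 0.0, 0.2]
grip_width: 0.0112
```

Request:
step_arm(
  motion=[
    [[-0.005,0,0,0,0,0],[-0.012,0,0,0,0,0],[-0.02,0,0,0,0,0],[-0.025,0,0,0,0,0],[-0.03,0,0,0,0,0],[-0.04,0,0,0,0,0],[-0.04,0,0,0,0,0],[-0.03,0,0,0,0,0],[0,0,0,0,0,0]],
  ],
)

```text
time_s: 7.08
ee_pos: [0.4655, 0.3221, 0.3211]
eef_rot: [0.402, 1.567, 0.565]
force: [-0.0, 0.1, -2.0]
grip_width: 0.0117
```

```bash
python3 - <<'E'
from h import *
np.set_printoptions(precision=4,suppress=True)
T=Tool();print(T); c=cam('wrist'); cv2.imwrite('pics/w5.png',c['pixels'][:,:,::-1])
c=cam('scene'); cv2.imwrite('pics/s5.png',c['pixels'][:,:,::-1])
E
```

```text
[[ 0.0035 -0.1619  0.9868  0.4655]
 [ 0.0022  0.9868  0.1619  0.3221]
 [-1.      0.0016  0.0038  0.3211]
 [ 0.      0.      0.      1.    ]]
```

View pics/w5.png

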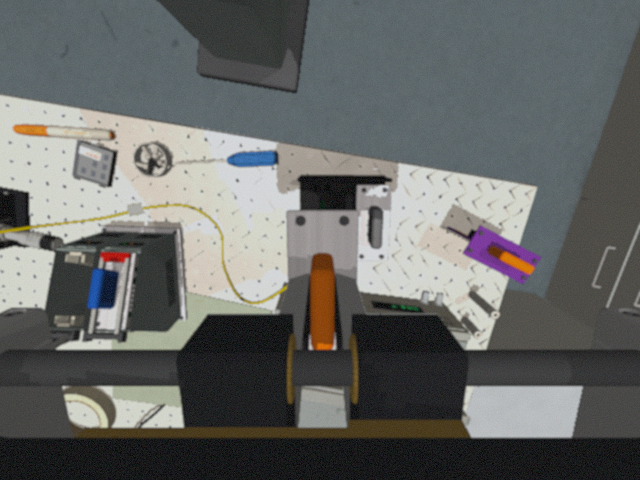

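View pics/s5.png

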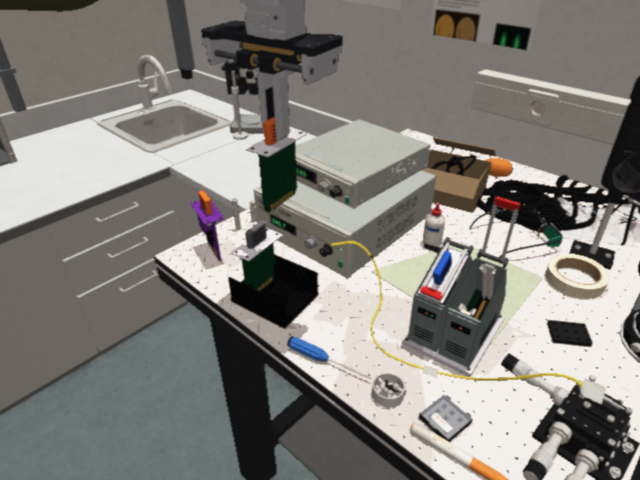

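Request:
step_arm(
  motion=[
    [[0,-0.02,0.001,0.8,0,0],[0,-0.045,0.002,0,0,0],[0,-0.055,0.002,0,0,0],[0,-0.055,0.002,0,0,0],[0,-0.055,0.002,0,0,0],[0,-0.045,0.002,0,-3,0],[0,-0.02,0.002,0,-6,0],[0,-0.003,0,0,-6,0],[0,0,0,0,-6,0],[0,0,0,0,-4,0],[0,0,0,0,0,0]],
  ],
)

```text
time_s: 8.55
ee_pos: [0.5214, 0.0283, 0.3179]
eef_rot: [-0.0, 1.136, 0.147]
force: [0.4, 0.3, -1.4]
grip_width: 0.0114
```

```bash
cat > goal.py <<'E'
from h import *
np.set_printoptions(precision=4,suppress=True)
def bay(M=(.588,.0397,.1293),psi=8.5):
    c,s=np.cos(np.radians(25)),np.sin(np.radians(25)); p=np.radians(psi)
    B=np.eye(4); B[:3,0]=[c*np.cos(p),c*np.sin(p),s]; B[:3,2]=[-s*np.cos(p),-s*np.sin(p),c]; B[:3,1]=np.cross(B[:3,2],B[:3,0]); B[:3,3]=M; return B
def rep(B,zp,g=.0133):
    T=Tool(); G=np.column_stack([-B[:3,2],B[:3,1],B[:3,0]]); 
    tgt=B[:3,3]+B[:3,2]*(zp-g)
    print('TCP in bay',B[:3,:3].T@(T[:3,3]-B[:3,3]))
    print('tool delta',T[:3,:3].T@(tgt-T[:3,3]),'rot',R.from_matrix(T[:3,:3].T@G).as_rotvec(degrees=True))
E
python3 - <<'E'
from goal import *
rep(bay(),.160)
c=cam('wrist'); cv2.imwrite('pics/w6.png',c['pixels'][:,:,::-1])
c=cam('scene'); cv2.imwrite('pics/s6.png',c['pixels'][:,:,::-1])
E
```

```text
TCP in bay [ 0.0185 -0.0014  0.1994]
tool delta [ 0.0528  0.0014 -0.0184] rot [-0.0529 -0.0994  0.0282]
```

View pics/w6.png

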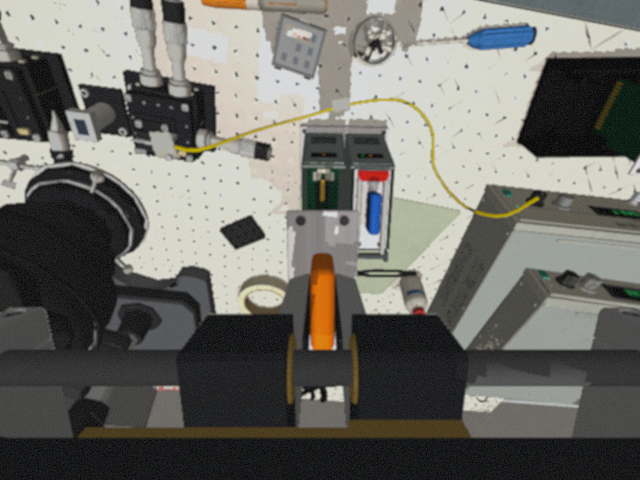

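View pics/s6.png

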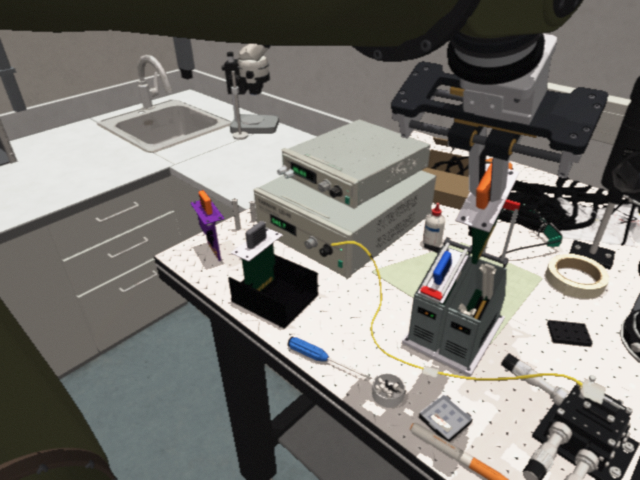

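```bash
python3 - <<'E'
from goal import *
c=cam('wrist'); crop(c,'pics/w6c.png',280,115,410,265,4)
E
```

```text
(no output)
```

View pics/w6c.png

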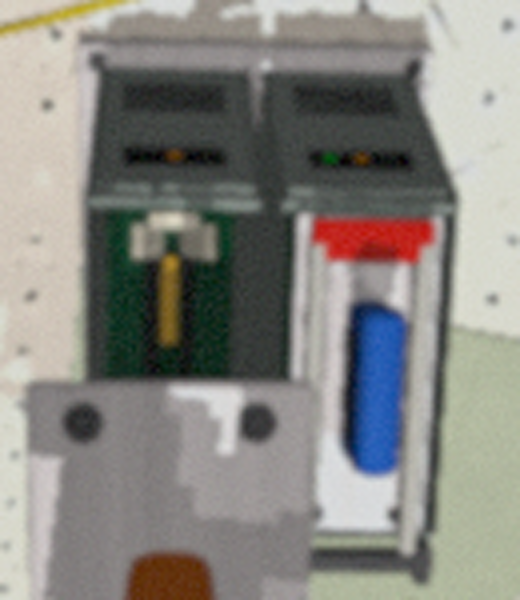

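```bash
python3 - <<'E'
from goal import *
B=bay(); c=cam('wrist')
u=lambda a,b:(280+(a+.5)/4-.5,115+(b+.5)/4-.5)
def onb(p,zb):
    o,d=ray(c,*p); o=B[:3,:3].T@(o-B[:3,3]); d=B[:3,:3].T@d; return o+d*(zb-o[2])/d[2]
print('flare',onb(u(174,238),-1),'flareL/R',onb(u(130,240),-1),onb(u(217,240),-1))
print('conn',onb(u(171,255),-90),onb(u(168,345),-90))
print('red',onb(u(313,240),.010),onb(u(433,238),.010), 'redtopcorners', onb(u(313,222),.010),onb(u(433,222),.010))
print('pull',onb(u(381,310),.037),onb(u(385,470),.037))
print('plate corners fitted',onb(u(315,528),.003))
print('conn',onb(u(171,255),-.090),onb(u(168,345),-.090),'fl',onb(u(174,238),-.001),onb(u(130,240),-.001),onb(u(217,240),-.001))
E
```

```text
flare [-0.0071  0.0044 -1.    ] flareL/R [-0.0051 -0.0399 -1.    ] [-0.0051  0.0477 -1.    ]
conn [  3.8421   0.1959 -90.    ] [  9.7759  -0.001  -90.    ]
red [-0.0378  0.0374  0.01  ] [-0.0383  0.0696  0.01  ] redtopcorners [-0.0425  0.0373  0.01  ] [-0.0425  0.0694  0.01  ]
pull [-0.0214  0.0521  0.037 ] [0.0198 0.0547 0.037 ]
plate corners fitted [0.0438 0.0408 0.003 ]
conn [-0.0295 -0.0006 -0.09  ] [ 0.0013 -0.0016 -0.09  ] fl [-0.0379  0.     -0.001 ] [-0.0374 -0.0121 -0.001 ] [-0.0374  0.012  -0.001 ]
```

```bash
python3 - <<'E'
from goal import *
c=cam('wrist'); T=Tool()
u=lambda a,b:(280+(a+.5)/4-.5,115+(b+.5)/4-.5)
def ont(p,x):
    o,d=ray(c,*p); o=T[:3,:3].T@(o-T[:3,3]); d=T[:3,:3].T@d; return o+d*(x-o[0])/d[0]
print(ont(u(82,422),.0037),ont(u(257,422),.0037),ont(u(27,382),.0037),ont(u(310,382),.0037))
E
```

```text
[ 0.0037 -0.0124 -0.039 ] [ 0.0037  0.0116 -0.0391] [ 0.0037 -0.0199 -0.0446] [ 0.0037  0.0188 -0.0446]
```

Request:
step_arm(
  motion=[
    [[0.005,0.0015,-0.01,0,0,0],[0.015,0,-0.0085,0,0,0],[0.02,0,0,0,0,0],[0.02,0,0,0,0,0],[0.01,0,0,0,0,0],[0.005,0,0,0,0,0],[0,0,0,0,0,0],[0,0,0,0,0,0]],
  ],
)

```text
time_s: 9.8
ee_pos: [0.5371, 0.0328, 0.2436]
eef_rot: [-0.0, 1.134, 0.148]
force: [-0.1, 0.3, -1.5]
grip_width: 0.0121
```

```bash
python3 - <<'E'
from goal import *
rep(bay(),.120)
c=cam('wrist'); crop(c,'pics/w7.png',240,100,440,300,3)
c=cam('scene'); crop(c,'pics/s7.png',390,160,540,360,4)
E
```

```text
TCP in bay [0.0018 0.0007 0.1253]
tool delta [ 0.0186 -0.0007 -0.0018] rot [0.0132 0.0477 0.0046]
```

View pics/w7.png

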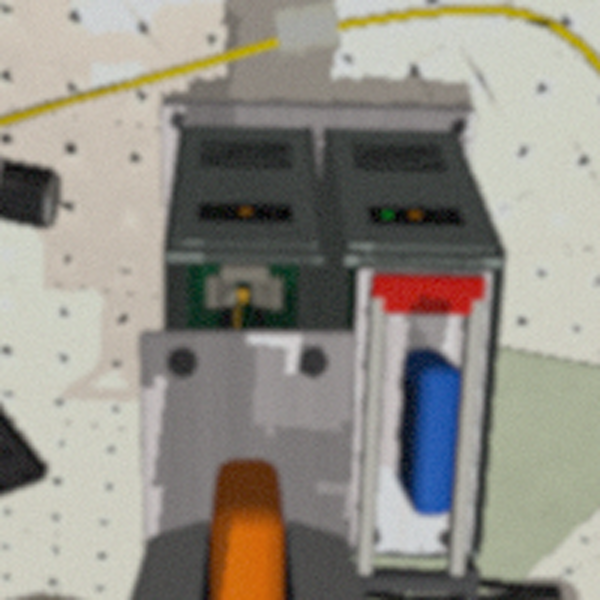

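View pics/s7.png

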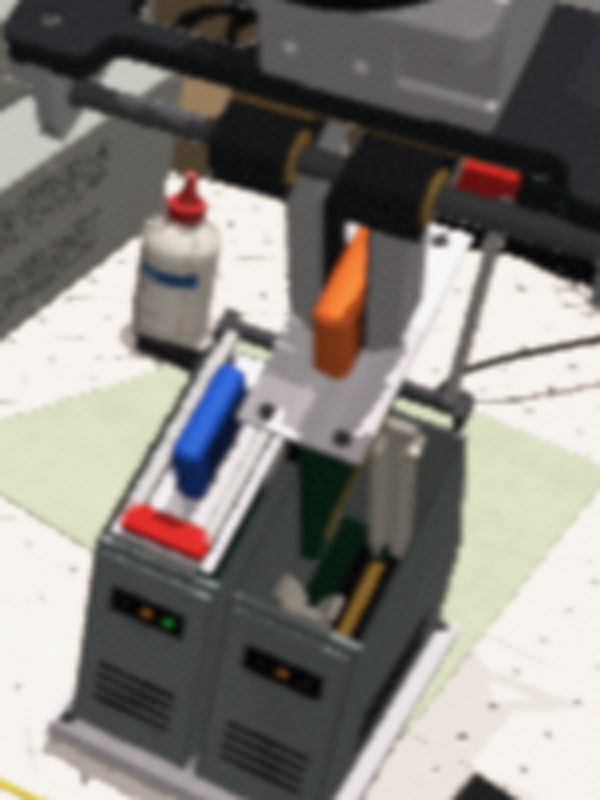

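Request:
step_arm(
  motion=[
    [[0,0,-0.002,0,0,0],[0.006,0,0,0,0,0],[0.008,0,0,0,0,0],[0.006,0,0,0,0,0],[0.005,0,0,0,0,0],[0.005,0,0,0,0,0],[0,0,0,0,0,0]],
  ],
)

```text
time_s: 10.78
ee_pos: [0.5478, 0.0343, 0.2145]
eef_rot: [-0.001, 1.135, 0.148]
force: [1.0, -1.5, -2.2]
grip_width: 0.0119
```

```bash
python3 - <<'E'
from goal import *
rep(bay(),.020)
print(get_obs()['force'])
c=cam('wrist'); crop(c,'pics/w8.png',240,100,440,300,3)
c=cam('scene'); crop(c,'pics/s8.png',390,160,540,360,4)
E
```

```text
TCP in bay [-0.0007  0.0006  0.0944]
tool delta [ 0.0877 -0.0006  0.0008] rot [ 0.0096 -0.0399  0.011 ]
[ 0.9504 -1.5466 -2.185 ]
```

View pics/w8.png

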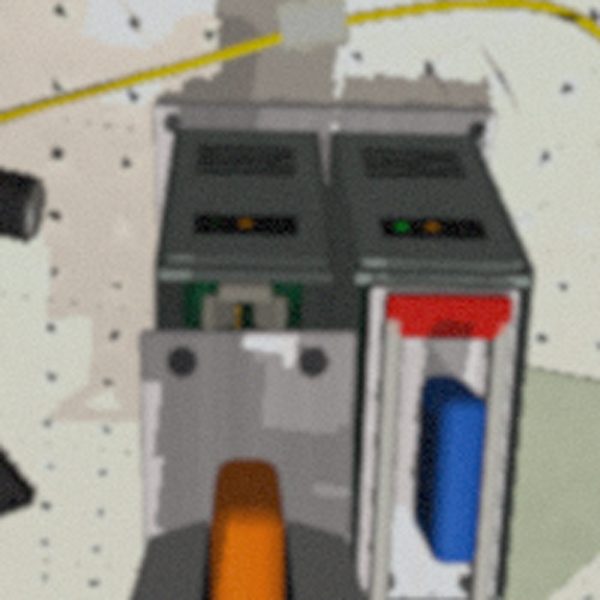

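View pics/s8.png

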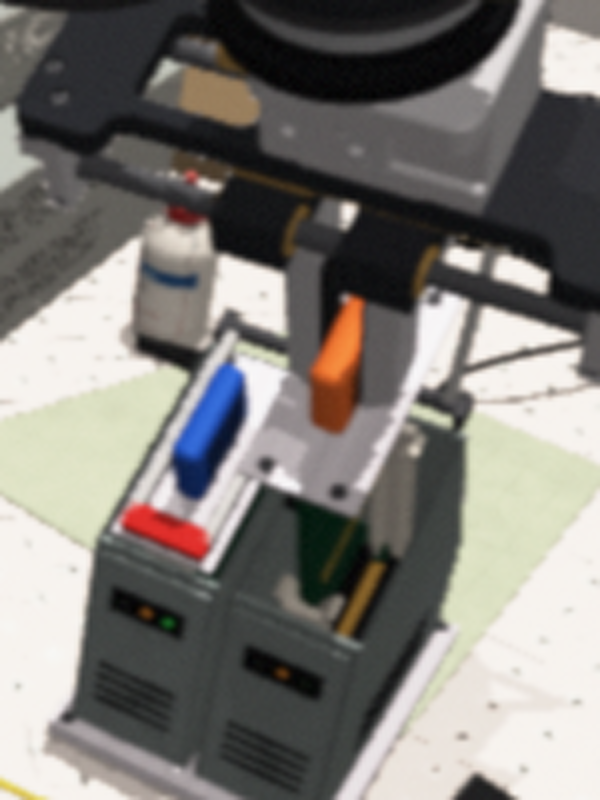

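Request:
step_arm(
  motion=[
    [[0.006,0,0.0005,0,0,0],[0.008,0,0,0,0,0],[0.008,0,0,0,0,0],[0.008,0,0,0,0,0],[0,0,0,0,0,0]],
  ],
)

```text
time_s: 11.5
ee_pos: [0.5605, 0.0359, 0.1871]
eef_rot: [-0.001, 1.136, 0.147]
force: [3.2, -5.2, -8.0]
grip_width: 0.0116
```

```bash
python3 - <<'E'
from goal import *
rep(bay(),.020)
o=get_obs();print(o['force'],o['moment'])
E
```

```text
TCP in bay [-0.0007  0.0003  0.0641]
tool delta [ 0.0574 -0.0002  0.0008] rot [-0.0011 -0.0933  0.0361]
[ 3.2241 -5.2332 -8.0379] [-1.5732  0.5479 -0.8721]
```

```bash
python3 - <<'E'
from goal import *
c=cam('wrist'); cv2.imwrite('pics/w9.png',c['pixels'][:,:,::-1])
c=cam('scene'); crop(c,'pics/s9.png',370,60,570,380,2)
c=cam('side'); crop(c,'pics/d9.png',200,100,500,400,2)
o=get_obs();print(o['force'],o['moment'],o['time_s'])
E
```

```text
[ 2.8012 -6.6004 -7.9246] [-1.565   0.4349 -0.972 ] 11.65
```

View pics/w9.png

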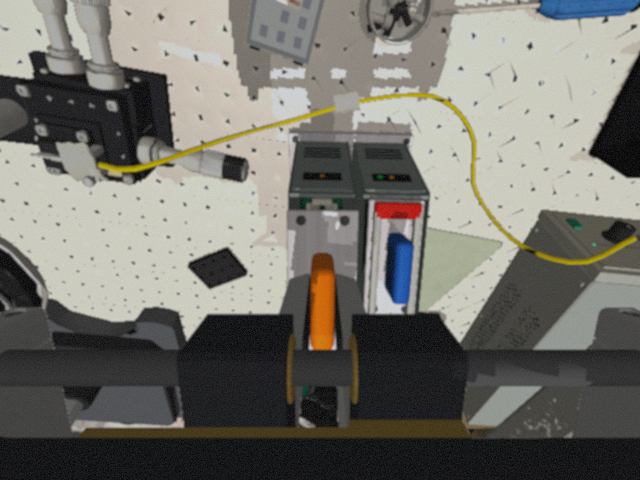

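View pics/s9.png

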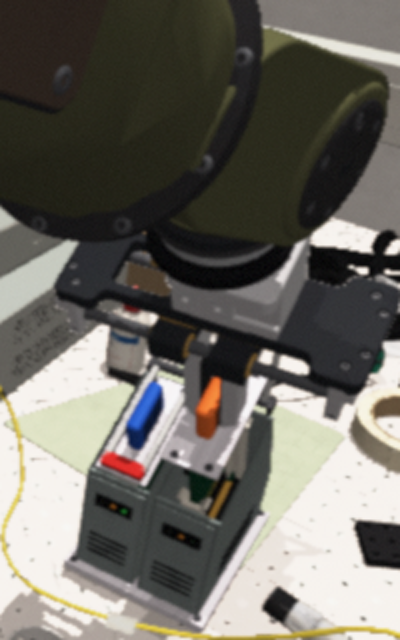

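View pics/d9.png

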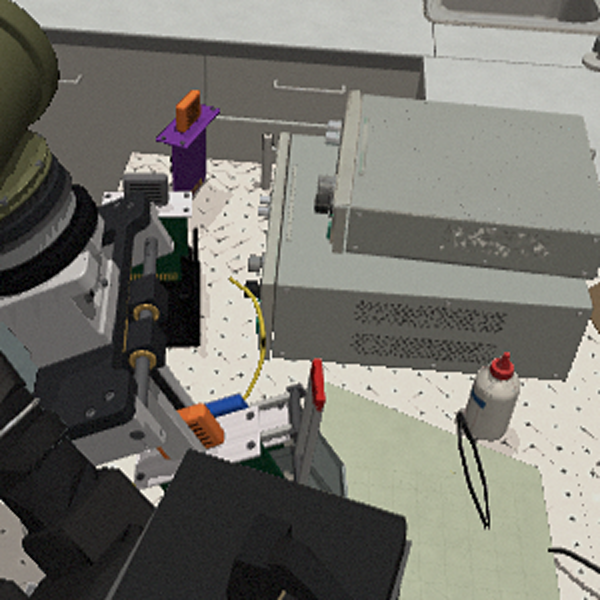

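Request:
step_arm(
  motion=[
    [[0,-0.0006,0,0.6,0,0],[0,-0.0002,0,0.4,0,0],[0,0,0,0,0,0]],
  ],
)

```text
time_s: 12.02
ee_pos: [0.5605, 0.0357, 0.1874]
eef_rot: [0.018, 1.136, 0.149]
force: [-1.0, -3.2, -8.7]
grip_width: 0.0117
```

```bash
python3 - <<'E'
from goal import *
rep(bay(),.020)
o=get_obs();print(o['force'],o['moment'],o['time_s'])
E
```

```text
TCP in bay [-0.0007  0.0001  0.0644]
tool delta [ 0.0577 -0.0001  0.0008] rot [-0.9913 -0.0907 -0.0203]
[-0.9834 -3.2275 -8.7355] [-0.847   1.4202 -0.4256] 12.025
```

Request:
step_arm(
  motion=[
    [[0.003,-0.0006,-0.0006,0.2,0,0],[0.004,0,0,0,0,0],[0.004,0,0,0,0,0],[0,0,0,0,0,0]],
  ],
)

```text
time_s: 12.52
ee_pos: [0.5648, 0.0359, 0.1776]
eef_rot: [0.022, 1.135, 0.15]
force: [-2.1, -1.0, -5.6]
grip_width: 0.0122
```

```bash
python3 - <<'E'
from goal import *
rep(bay(),.020); B=bay(psi=7.3)
o=get_obs();print(o['force'],o['moment'],o['time_s'],'F bay',B[:3,:3].T@o['force'])
E
```

```text
TCP in bay [-0.0009 -0.0003  0.0537]
tool delta [0.047  0.0003 0.0009] rot [-1.1785 -0.0358 -0.0335]
[-2.0721 -0.9898 -5.6256] [-0.2831  1.2973 -0.0348] 12.525 F bay [-4.3542 -0.7184 -4.1767]
```

Request:
step_arm(
  motion=[
    [[0.005,-0.0002,-0.0005,0,0,0],[0.006,0,0,0,0,0],[0.006,0,0,0,0,0],[0.006,0,0,0,0,0],[0.004,0,0,0,0,0],[0,0,0,0,0,0]],
  ],
)

```text
time_s: 13.28
ee_pos: [0.5759, 0.0374, 0.153]
eef_rot: [0.022, 1.134, 0.15]
force: [-1.1, -0.7, -6.8]
grip_width: 0.012
```

```bash
python3 - <<'E'
from goal import *
rep(bay(),.020); B=bay(psi=7.3)
o=get_obs();print(o['force'],o['moment'],o['time_s'],'F bay',B[:3,:3].T@o['force'])
E
```

```text
TCP in bay [-0.0011 -0.0005  0.0267]
tool delta [0.02   0.0005 0.0011] rot [-1.1841  0.0007 -0.0278]
[-1.1232 -0.7424 -6.8451] [-0.1797  0.9307 -0.0184] 13.275 F bay [-3.9881 -0.5937 -5.6931]
```

Request:
step_arm(
  motion=[
    [[0.005,0,-0.0003,0,0,0],[0.005,0,0,0,0,0],[0.004,0,0,0,0,0],[0.003,0,0,0,0,0],[0,0,0,0,0,0]],
  ],
)

```text
time_s: 13.9
ee_pos: [0.5829, 0.0383, 0.1379]
eef_rot: [0.021, 1.134, 0.149]
force: [-4.2, -0.8, -2.2]
grip_width: 0.0117
```

```bash
python3 - <<'E'
from goal import *
rep(bay(),.020); B=bay(psi=7.3)
o=get_obs();print(o['force'],o['moment'],o['time_s'],'F bay',B[:3,:3].T@o['force'])
c=cam('wrist'); crop(c,'pics/w10.png',240,100,440,300,3)
E
```

```text
TCP in bay [-0.0011 -0.0007  0.01  ]
tool delta [0.0033 0.0007 0.0011] rot [-1.1861  0.0371 -0.013 ]
[-4.2023 -0.801  -2.1596] [-0.2506  1.1081 -0.0407] 13.9 F bay [-4.7827 -0.2606 -0.1527]
```

View pics/w10.png

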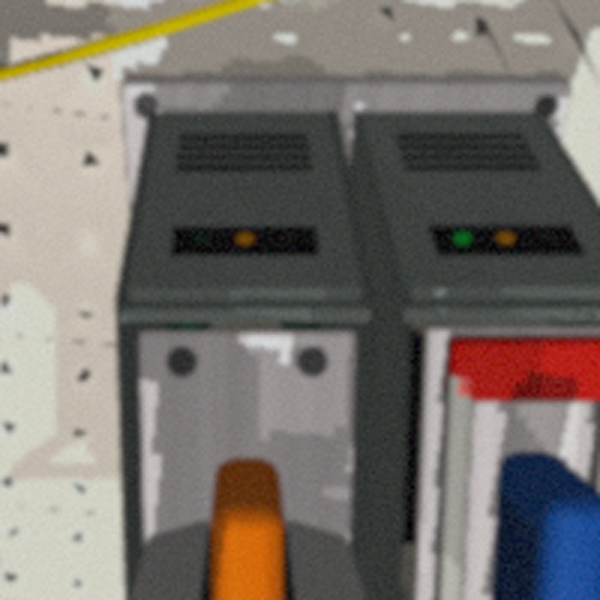

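Request:
step_arm(
  motion=[
    [[0.002,0,0,0,0,0],[0.0015,0,0,0,0,0],[0.001,0,0,0,0,0],[0,0,0,0,0,0]],
  ],
)

```text
time_s: 14.45
ee_pos: [0.5847, 0.0385, 0.1341]
eef_rot: [0.021, 1.134, 0.149]
force: [-10.2, -2.2, 4.0]
grip_width: 0.0117
```

```bash
python3 - <<'E'
from goal import *
rep(bay(),.020); B=bay(psi=7.3)
o=get_obs();print(o['force'],o['moment'],o['time_s'],'F bay',B[:3,:3].T@o['force'])
E
```

```text
TCP in bay [-0.0011 -0.0007  0.0058]
tool delta [-0.0009  0.0007  0.0011] rot [-1.1831  0.0293 -0.0096]
[-10.2416  -2.159    4.0408] [-0.274   1.6274  0.0049] 14.45 F bay [-7.7477 -0.8401  8.0714]
```

Request:
step_arm(
  motion=[
    [[0.001,0,-0.0006,0,0,0],[0.001,0,0,0,0,0],[0,0,0,0,0,0]],
  ],
)

```text
time_s: 14.82
ee_pos: [0.5849, 0.0385, 0.1339]
eef_rot: [0.02, 1.133, 0.148]
force: [-31.7, -3.4, 29.3]
grip_width: 0.0116
```

```bash
python3 - <<'E'
from goal import *
rep(bay(),.020); B=bay(psi=7.3)
o=get_obs();print(o['force'],o['moment'],o['time_s'],'F bay',B[:3,:3].T@o['force'])
c=cam('wrist'); crop(c,'pics/w11.png',240,100,440,300,3)
c=cam('scene'); crop(c,'pics/s11.png',390,160,540,360,4)
E
```

```text
TCP in bay [-0.001  -0.0008  0.0056]
tool delta [-0.0011  0.0008  0.001 ] rot [-1.1633  0.1069 -0.0008]
[-31.7095  -3.4181  29.2564] [-0.4573  3.4177 -0.0122] 14.825 F bay [-16.535    0.6388  39.9912]
```

View pics/w11.png

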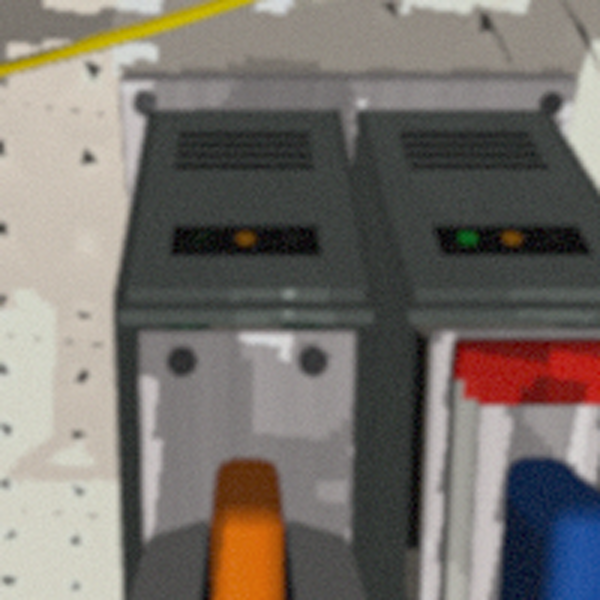

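View pics/s11.png

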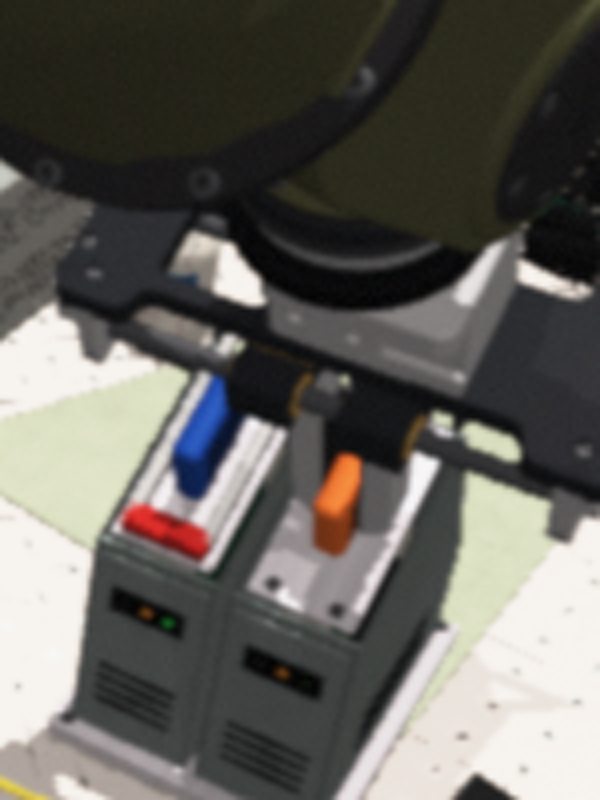

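Request:
step_arm(
  motion=[
    [[-0.0018,0,0,0,0,0],[0,0,0,0,0,0]],
  ],
)

```text
time_s: 15.18
ee_pos: [0.5847, 0.0384, 0.1339]
eef_rot: [0.02, 1.133, 0.148]
force: [-7.6, -1.8, 7.6]
grip_width: 0.0118
```

Request:
step_arm(
  motion=[
    [[0,0,0,0,0,0],[0,0,0,0,0,0],[0,0,0,0,0,0]],
  ],
  fingers=0.03,
)

```text
time_s: 15.55
ee_pos: [0.5844, 0.0384, 0.1331]
eef_rot: [0.021, 1.134, 0.149]
force: [0.1, -0.6, -0.6]
grip_width: 0.03
```

Request:
step_arm(
  motion=[
    [[-0.01,0,0,0,0,0],[-0.02,0,0,0,0,0],[-0.03,0,0,0,0,0],[-0.04,0,0,0,0,0],[-0.04,0,0,0,0,0],[-0.03,0,0,0,0,0],[0,0,0,0,0,0],[0,0,0,0,0,0]],
  ],
)

```text
time_s: 16.55
ee_pos: [0.513, 0.0277, 0.2863]
eef_rot: [0.021, 1.135, 0.149]
force: [-0.2, -0.2, -0.1]
grip_width: 0.0302
```

```bash
python3 - <<'E'
from goal import *
rep(bay(psi=7.3),.190); 
o=get_obs();print(o['force'],o['time_s'])
c=cam('wrist'); cv2.imwrite('pics/w12.png',c['pixels'][:,:,::-1])
crop(c,'pics/w12c.png',270,130,430,290,4)
c=cam('scene'); crop(c,'pics/s12.png',390,160,540,360,4)
E
```

```text
TCP in bay [-0.0025 -0.0023  0.1744]
tool delta [-0.0023  0.0024  0.0024] rot [-0.1075 -0.0499 -0.5171]
[-0.1629 -0.1561 -0.0947] 16.55
```

View pics/w12c.png

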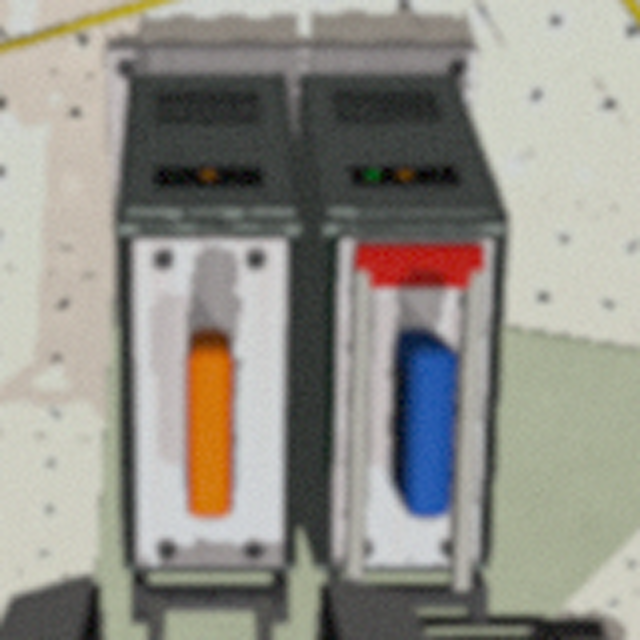

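View pics/s12.png

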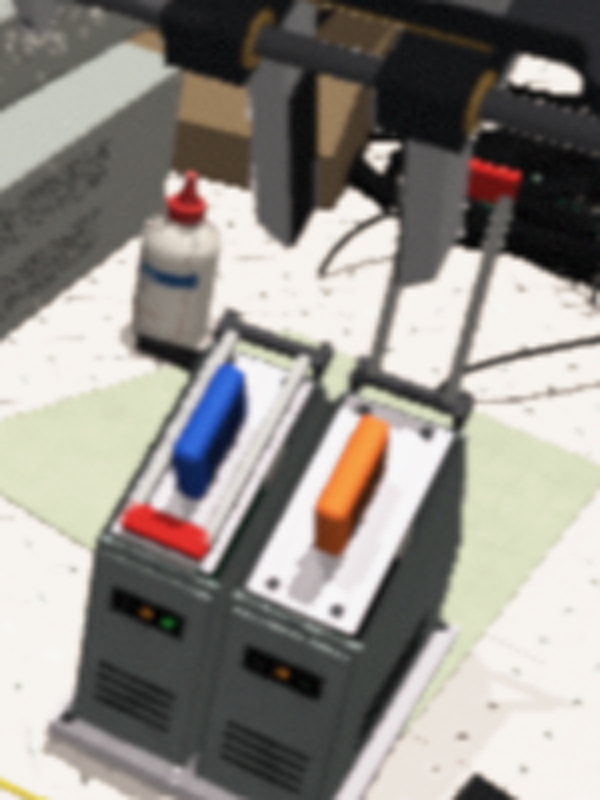

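```bash
sed -i 's/M=(.588,.0397,.1293),psi=8.5/M=(.588,.0384,.1282),psi=7.3/' goal.py; python3 - <<'E'
from goal import *
rep(bay(),.042,0)
B=bay()
s=cam('scene');d=cam('side')
hs=lambda c:cv2.cvtColor(c['pixels'],cv2.COLOR_RGB2HSV)
for n,c in (('s',s),('d',d)):
    h=hs(c); m=cv2.inRange(h,(0,180,90),(5,255,255))|cv2.inRange(h,(174,180,90),(180,255,255)); k,l,st,ce=cv2.connectedComponentsWithStats(m)
    for i in range(1,k):
        if st[i,4]>25: print(n,st[i],ce[i])
for th in (2.0,2.08,2.15,2.25):
    p=np.array([.052-.09*np.cos(th),0,.007+.09*np.sin(th)]); w=B[:3,3]+B[:3,:3]@p; print(th,p,w,proj(s,w),proj(d,w))
E
```

```text
TCP in bay [-0.002  -0.001   0.1749]
tool delta [ 0.1329 -0.0002  0.0023] rot [-0.1124 -0.1131 -0.531 ]
s [508 200  12  10  89] [512.6404 204.4045]
s [433 208   7   7  36] [436.0556 211.4167]
s [421 287  20  12 121] [431.0661 292.3967]
d [356 280   6  21  88] [358.9318 290.0341]
d [288 312   8  19 108] [290.8056 320.25  ]
2.0 [0.0895 0.     0.0888] [0.6312 0.0439 0.2465] (np.float64(504.4811882829354), np.float64(206.4035216195735)) (np.float64(352.50788466883733), np.float64(291.9530275865117))
2.08 [0.0959 0.     0.0856] [0.6383 0.0448 0.2463] (np.float64(506.1928009719029), np.float64(204.33359319853864)) (np.float64(358.37082201529984), np.float64(292.1243262810241))
2.15 [0.1013 0.     0.0823] [0.6445 0.0456 0.2456] (np.float64(507.5895485036526), np.float64(202.84694332648604)) (np.float64(363.4366724548679), np.float64(292.5294459815383))
2.25 [0.1085 0.     0.077 ] [0.6533 0.0468 0.2439] (np.float64(509.4086841269509), np.float64(201.253798677948)) (np.float64(370.5025558896342), np.float64(293.5141664251276))
```

Request:
step_arm(
  motion=[
    [[0.02,0,0.002,0,0,0],[0.035,0,0,0,0,0],[0.035,0,0,0,0,0],[0.025,0,0,0,0,0],[0.015,0,0,0,0,0],[0.003,0,0,0,0,0],[0,0,0,0,0,0]],
  ],
  fingers=0.0,
)

```text
time_s: 17.62
ee_pos: [0.5706, 0.0362, 0.168]
eef_rot: [0.021, 1.134, 0.148]
force: [-0.4, 0.3, 0.6]
grip_width: 0.0008
```

```bash
python3 - <<'E'
from goal import *
rep(bay(),.037,0); print(get_obs()['force'],get_obs()['grip_width'])
E
```

```text
TCP in bay [0.0009 0.0001 0.0434]
tool delta [ 0.0064 -0.0001 -0.0009] rot [-0.0995  0.0273 -0.5061]
[-0.428   0.3243  0.6017] 0.0007767689248600233
```

Request:
step_arm(
  motion=[
    [[0.003,0,0,0,0,0],[0.0025,0,0,0,0,0],[0.001,0,0,0,0,0],[0,0,0,0,0,0]],
  ],
)

```text
time_s: 18.12
ee_pos: [0.5732, 0.0366, 0.1622]
eef_rot: [0.02, 1.134, 0.148]
force: [-8.3, -1.3, 8.2]
grip_width: 0.0004
```

```bash
python3 - <<'E'
from goal import *
rep(bay(),.037,0); print(bay()[:3,:3].T@get_obs()['force'])
E
```

```text
TCP in bay [0.0009 0.0001 0.0372]
tool delta [ 0.0002 -0.0001 -0.0009] rot [-0.0912  0.022  -0.5053]
[-4.1166 -0.2354 10.9655]
```

Request:
step_arm(
  motion=[
    [[0.001,0,0,0,0,0],[0,0,0,0,0,0]],
  ],
)

```text
time_s: 18.38
ee_pos: [0.5734, 0.0366, 0.1621]
eef_rot: [0.02, 1.134, 0.148]
force: [-19.8, -2.2, 20.5]
grip_width: 0.0003
```

```bash
python3 - <<'E'
from goal import *
rep(bay(),.037,0); print(bay()[:3,:3].T@get_obs()['force'])
E
```

```text
TCP in bay [0.001  0.0001 0.037 ]
tool delta [-0.     -0.0001 -0.001 ] rot [-0.0788  0.0273 -0.5036]
[-9.4473  0.2954 26.9766]
```

Request:
step_arm(
  motion=[
    [[-0.01,0,0,0,0,0],[-0.03,0,0,0,0,0],[-0.04,0,0,0,0,0],[-0.03,0,0.01,0,0,0],[0,0,0.03,0,0,0],[0,0,0.04,0,0,0],[0,0,0.03,0,0,0],[0,0,0.01,0,0,0],[0,0,0,0,0,0]],
  ],
)

```text
time_s: 19.5
ee_pos: [0.6353, 0.0434, 0.3106]
eef_rot: [0.021, 1.135, 0.149]
force: [-0.0, 0.0, 0.6]
grip_width: 0.0003
```

```bash
python3 - <<'E'
from goal import *
rep(bay(),.037,0); print(get_obs()['force'],get_obs()['time_s'])
c=cam('scene'); crop(c,'pics/s13.png',390,100,590,360,3)
c=cam('side'); crop(c,'pics/d13.png',230,150,480,400,3)
E
```

```text
TCP in bay [ 0.1202 -0.001   0.1452]
tool delta [ 0.1083 -0.0002 -0.1201] rot [-0.1007 -0.04   -0.5178]
[-0.0064  0.0089  0.6112] 19.5
```

View pics/s13.png

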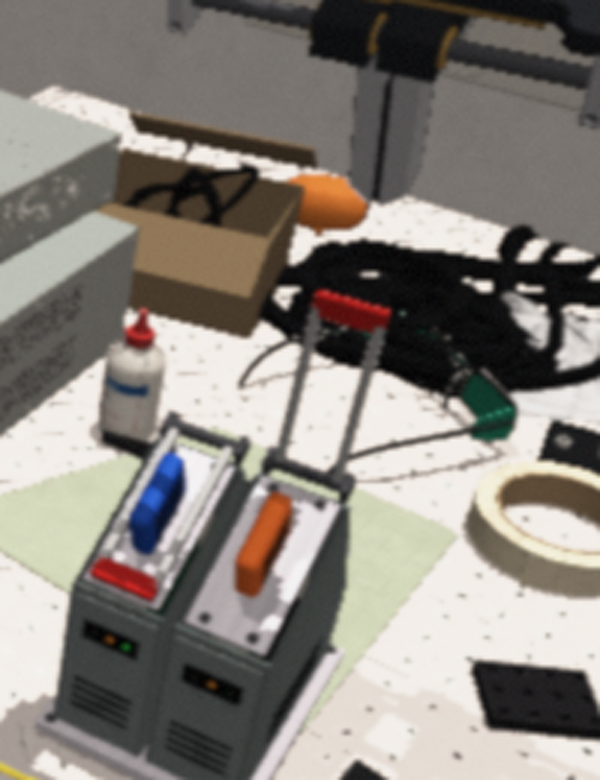

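View pics/d13.png

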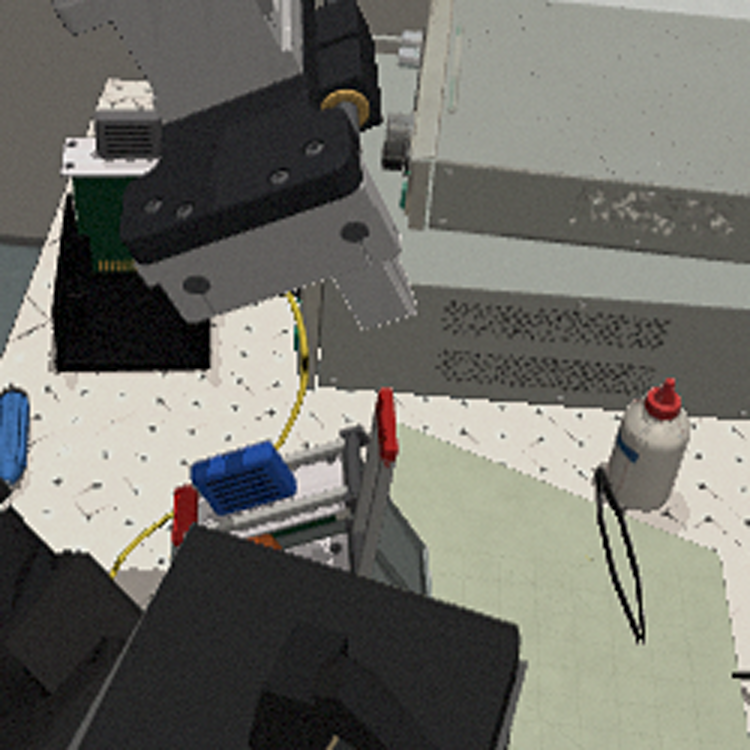

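Request:
step_arm(
  motion=[
    [[0.01,0.001,0.005,0,0,0],[0.025,0,0,0,0,0],[0.022,0,0,0,0,0],[0.01,0,0,0,0,0],[0,0,0,0,0,0]],
  ],
)

```text
time_s: 20.23
ee_pos: [0.6678, 0.0493, 0.2518]
eef_rot: [0.021, 1.136, 0.149]
force: [-0.4, -1.1, 0.6]
grip_width: 0.0007
```

```bash
python3 - <<'E'
from goal import *
rep(bay(),.037,0); print(get_obs()['force'],get_obs()['time_s'])
c=cam('scene'); crop(c,'pics/s14.png',390,100,590,360,3)
c=cam('side'); crop(c,'pics/d14.png',230,150,480,400,3)
E
```

```text
TCP in bay [0.1253 0.0006 0.078 ]
tool delta [ 0.0411 -0.0012 -0.1252] rot [-0.105  -0.0657 -0.5207]
[-0.4179 -1.0587  0.6497] 20.225
```

View pics/s14.png

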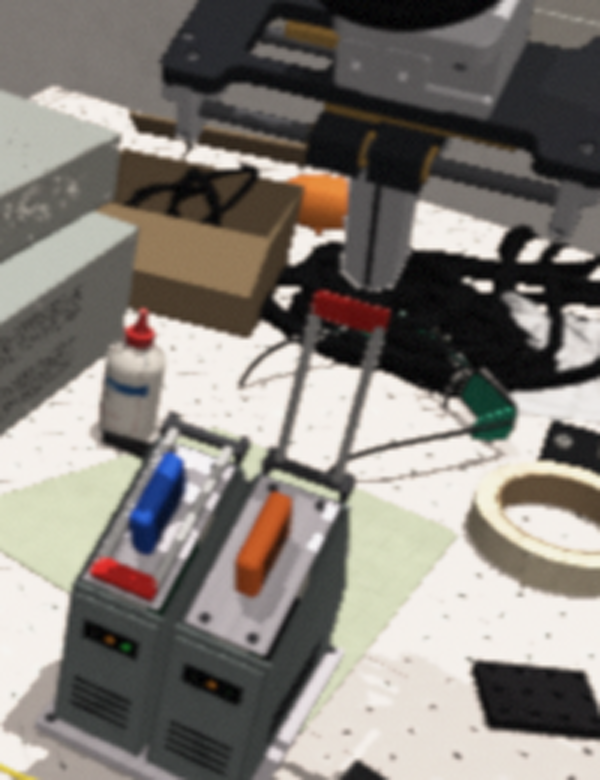

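View pics/d14.png

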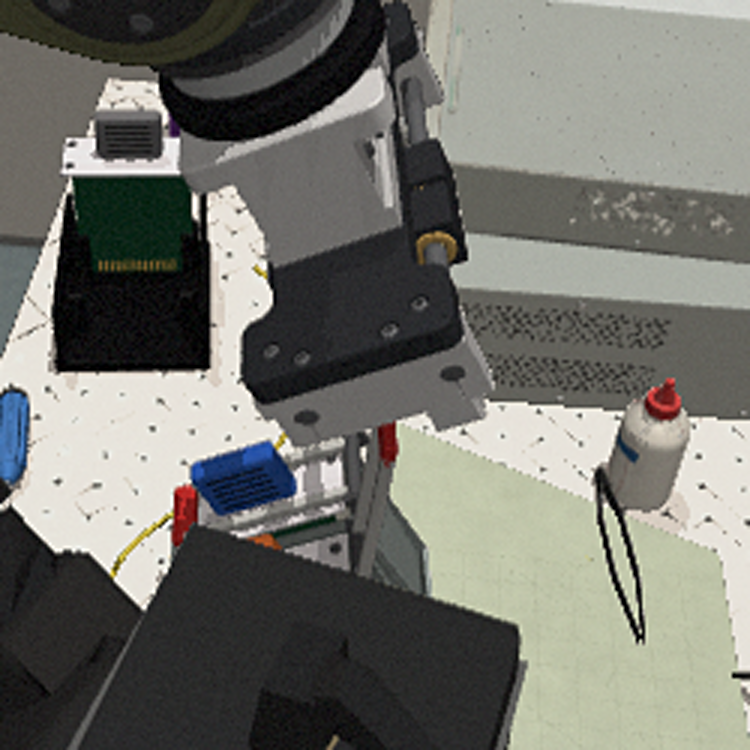

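Request:
step_arm(
  motion=[
    [[0.006,0,0,0,0,0],[-0.003,0,-0.008,0,0,0],[-0.004,0,-0.01,0,0,0],[-0.004,0,-0.013,0,0,0],[-0.003,0,-0.015,0,0,0],[-0.001,0,-0.015,0,0,0],[0,0,0,0,0,0]],
  ],
)

```text
time_s: 21.2
ee_pos: [0.6085, 0.0416, 0.2351]
eef_rot: [0.021, 1.134, 0.148]
force: [0.6, 0.0, 1.1]
grip_width: -0.0001
```

```bash
python3 - <<'E'
from goal import *
rep(bay(),.037,0); print(get_obs()['force'],get_obs()['time_s'])
c=cam('scene'); crop(c,'pics/s15.png',390,100,590,360,3)
E
```

```text
TCP in bay [0.064  0.0006 0.0882]
tool delta [ 0.0511 -0.0012 -0.064 ] rot [-0.1091  0.0143 -0.5051]
[0.5529 0.0324 1.0684] 21.2
```

View pics/s15.png

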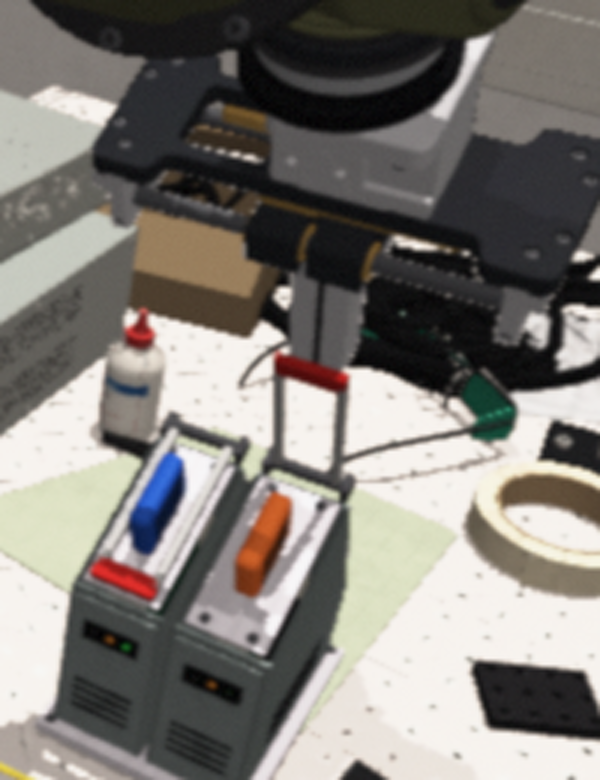

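Request:
step_arm(
  motion=[
    [[0.0,0,-0.01,0,0,0],[0.001,0,-0.011,0,0,0],[0.003,0,-0.011,0,0,0],[0.002,0,-0.012,0,0,0],[0.003,0,-0.013,0,0,0],[0.005,0,-0.008,0,0,0],[0.007,0,-0.009,0,0,0],[0,0,0,0,0,0]],
  ],
)

```text
time_s: 22.25
ee_pos: [0.551, 0.0346, 0.1835]
eef_rot: [0.022, 1.136, 0.149]
force: [0.1, 0.5, 0.2]
grip_width: 0.0004
```

```bash
python3 - <<'E'
from goal import *
rep(bay(),.037,0); print(get_obs()['force'],get_obs()['time_s'])
c=cam('scene'); crop(c,'pics/s16.png',390,100,590,360,3)
E
```

```text
TCP in bay [-0.0103  0.001   0.0658]
tool delta [ 0.0288 -0.0012  0.0104] rot [-0.1056 -0.0962 -0.5251]
[0.0975 0.4613 0.1703] 22.25
```

View pics/s16.png

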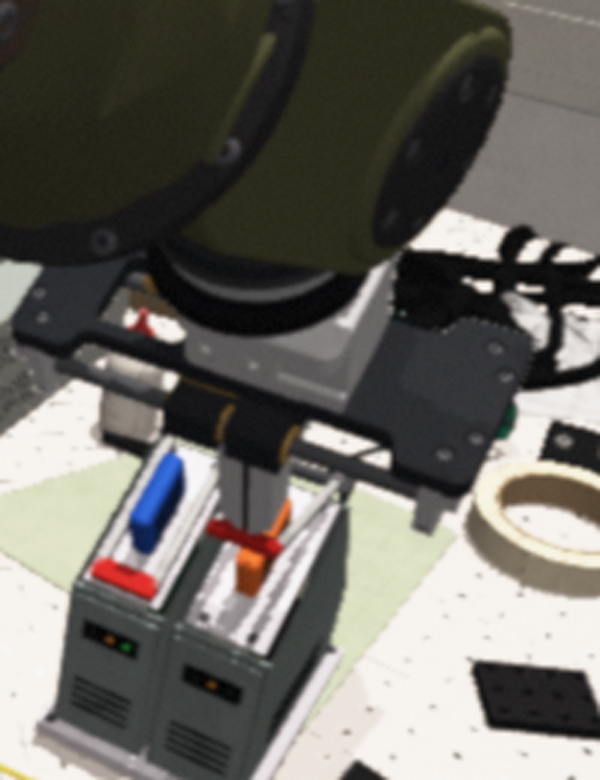

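```bash
python3 - <<'E'
from goal import *
B=bay(); c=cam('scene')
h=cv2.cvtColor(c['pixels'],cv2.COLOR_RGB2HSV); m=cv2.inRange(h,(0,180,90),(5,255,255))|cv2.inRange(h,(174,180,90),(180,255,255)); k,l,st,ce=cv2.connectedComponentsWithStats(m)
for i in range(1,k):
    if st[i,4]>25: print(st[i],ce[i])
for th in (.4,.5,.6,.7,.8,.9):
    p=np.array([.052-.09*np.cos(th),0,.007+.09*np.sin(th)]); print(th,p,proj(c,B[:3,3]+B[:3,:3]@p))
w=cam('wrist'); crop(w,'pics/w16.png',220,120,420,320,3)
E
```

```text
[459 274  24  12 122] [471.459  279.0574]
[421 287  20  12 121] [431.0661 292.3967]
0.4 [-0.0309  0.      0.042 ] (np.float64(468.0269434479094), np.float64(292.58206565199464))
0.5 [-0.027   0.      0.0501] (np.float64(469.17683502465417), np.float64(287.5540052027964))
0.6 [-0.0223  0.      0.0578] (np.float64(470.5927467245491), np.float64(282.1257337249039))
0.7 [-0.0168  0.      0.065 ] (np.float64(472.26175377817833), np.float64(276.35979148248106))
0.8 [-0.0107  0.      0.0716] (np.float64(474.166272296898), np.float64(270.32657353498354))
0.9 [-0.0039  0.      0.0775] (np.float64(476.2842176018044), np.float64(264.1031085346739))
```

View pics/w16.png

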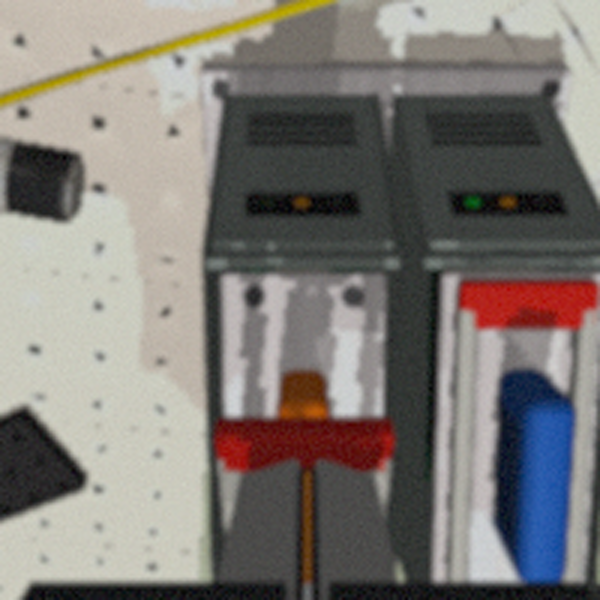

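Request:
step_arm(
  motion=[
    [[-0.01,-0.001,0,0,0,0],[0,0,-0.015,0,0,0],[0.006,0,-0.005,0,0,0],[0.008,0,-0.003,0,0,0],[0.01,0,-0.005,0,0,0],[0.01,0,-0.003,0,0,0],[0.008,0,-0.001,0,0,0],[0,0,0,0,0,0]],
  ],
)

```text
time_s: 23.4
ee_pos: [0.5363, 0.0321, 0.1413]
eef_rot: [0.021, 1.135, 0.149]
force: [0.7, 0.3, 0.4]
grip_width: 0.0006
```

```bash
python3 - <<'E'
from goal import *
rep(bay(),.037,0); print(get_obs()['force'],get_obs()['time_s'])
w=cam('wrist'); crop(w,'pics/w17.png',220,120,420,320,3)
c=cam('scene'); crop(c,'pics/s17.png',390,100,590,360,3)
E
```

```text
TCP in bay [-0.0416  0.0003  0.0338]
tool delta [-0.0032 -0.0002  0.0416] rot [-0.1043 -0.0597 -0.5219]
[0.6886 0.2675 0.4467] 23.4
```

View pics/w17.png

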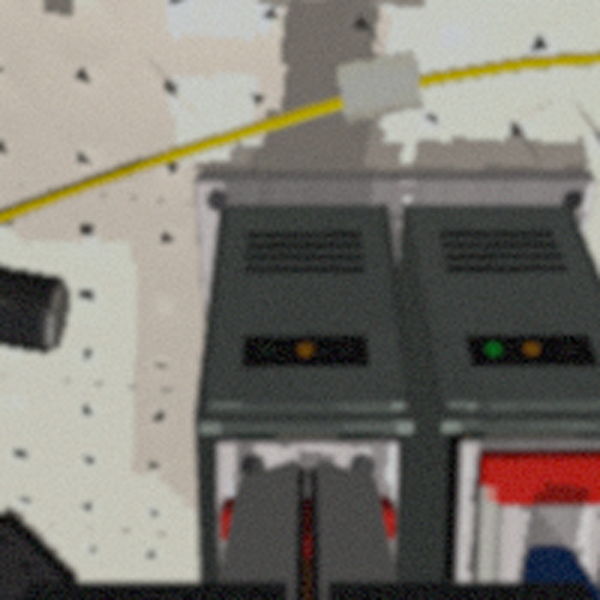

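View pics/s17.png

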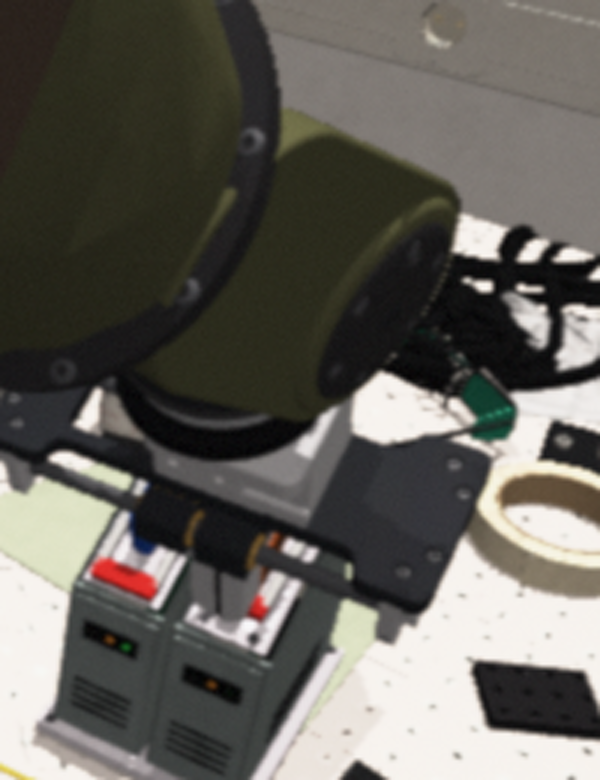

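Request:
step_arm(
  motion=[
    [[0.002,0,0.003,0,0,0],[0.006,0,0,0,0,0],[0.006,0,0,0,0,0],[0.005,0,0,0,0,0],[0.003,0,0,0,0,0],[0,0,0,0,0,0]],
  ],
)

```text
time_s: 24.25
ee_pos: [0.5482, 0.0338, 0.1231]
eef_rot: [0.021, 1.135, 0.149]
force: [0.2, 0.4, 0.8]
grip_width: 0.0006
```

```bash
python3 - <<'E'
from goal import *
rep(bay(),.037,0); print(get_obs()['force'],get_obs()['time_s'])
w=cam('wrist'); crop(w,'pics/w18.png',220,120,420,320,3)
E
```

```text
TCP in bay [-0.0385  0.0005  0.0123]
tool delta [-0.0247 -0.0002  0.0385] rot [-0.1009 -0.0231 -0.5158]
[0.2154 0.4067 0.8388] 24.25
```

View pics/w18.png

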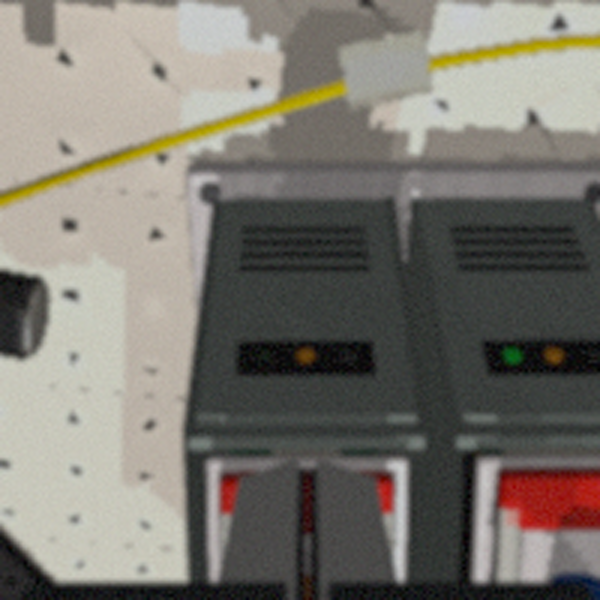

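Bar is now almost at the height of its neighbour (red at rows 475–515 both sides). Press down the last bit.

Request:
step_arm(
  motion=[
    [[0.0015,0,0,0,0,0],[0.0015,0,0,0,0,0],[0.001,0,0,0,0,0],[0,0,0,0,0,0]],
  ],
)

```text
time_s: 24.8
ee_pos: [0.5498, 0.0339, 0.1205]
eef_rot: [0.021, 1.134, 0.148]
force: [-13.9, -1.4, 15.0]
grip_width: 0.0002
```

```bash
python3 - <<'E'
from goal import *
rep(bay(),.037,0); print(bay()[:3,:3].T@get_obs()['force'],get_obs()['time_s'])
E
```

```text
TCP in bay [-0.0381  0.0004  0.0093]
tool delta [-0.0277 -0.0001  0.0381] rot [-0.0913  0.0151 -0.5084]
[-6.2747  0.3707 19.5188] 24.8
```

Hard stop at z = +9.3 mm with 19 N (the bar's top should be at +10 mm). Retreat and check.

Request:
step_arm(
  motion=[
    [[-0.005,0,0,0,0,0],[-0.02,0,0,0,0,0],[-0.04,0,0,0,0,0],[-0.05,0,0,0,0,0],[-0.05,0,0,0,0,0],[-0.02,0,0,0,0,0],[0,0,0,0,0,0],[0,0,0,0,0,0]],
  ],
)

```text
time_s: 25.8
ee_pos: [0.4725, 0.0225, 0.2861]
eef_rot: [0.022, 1.136, 0.149]
force: [-0.2, -0.2, -1.0]
grip_width: 0.0001
```

```bash
python3 - <<'E'
from goal import *
B=bay(); c=cam('scene')
h=cv2.cvtColor(c['pixels'],cv2.COLOR_RGB2HSV); m=cv2.inRange(h,(0,180,90),(5,255,255))|cv2.inRange(h,(174,180,90),(180,255,255)); k,l,st,ce=cv2.connectedComponentsWithStats(m)
for i in range(1,k):
    if st[i,4]>25: print(st[i],ce[i])
for th in (0,.05,.1,.2):
    p=np.array([.052-.09*np.cos(th),0,.007+.09*np.sin(th)]); print(th,p,proj(c,B[:3,3]+B[:3,:3]@p), 'nbr',proj(c,B[:3,3]+B[:3,:3]@(p+[0,.054,0])))
print('orange pull', proj(c,B[:3,3]+B[:3,:3]@[0,0,.02]))
crop(c,'pics/s19.png',220,180,520,380,2)
w=cam('wrist'); crop(w,'pics/w19.png',240,120,440,320,3)
print(get_obs()['force'])
E
```

```text
[433 207   7   8  35] [435.9714 211.1714]
[421 287  20  12 121] [431.0661 292.3967]
[456 301  21  13 134] [466.2313 307.1791]
0 [-0.038  0.     0.007] (np.float64(466.1870077770299), np.float64(307.7558351496131)) nbr (np.float64(431.2626234630378), np.float64(293.10511527908767))
0.05 [-0.0379  0.      0.0115] (np.float64(466.1766593700896), np.float64(306.33579961257385)) nbr (np.float64(431.0763700749214), np.float64(291.6632113173029))
0.1 [-0.0376  0.      0.016 ] (np.float64(466.2337898050155), np.float64(304.77340971889754)) nbr (np.float64(430.95767081078384), np.float64(290.0857888899098))
0.2 [-0.0362  0.      0.0249] (np.float64(466.5537823806641), np.float64(301.2315859543791)) nbr (np.float64(430.9281418204864), np.float64(286.53519132829973))
orange pull (np.float64(477.31142033510184), np.float64(282.00708693320996))
[-0.7039 -0.1897  0.2332]
```

View pics/w19.png

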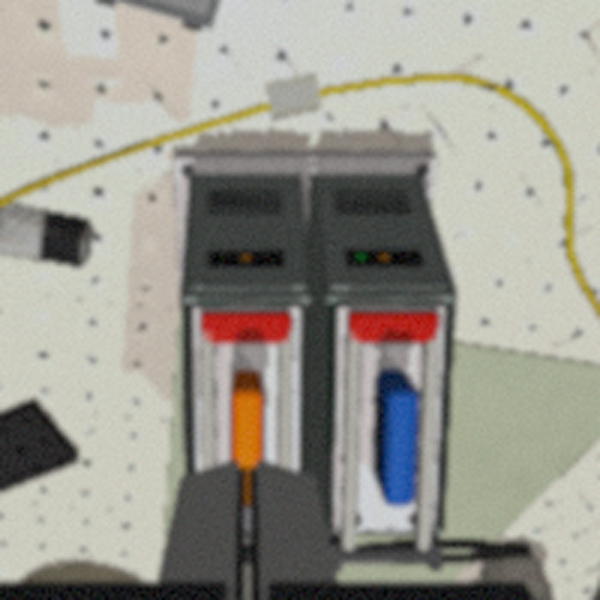

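View pics/s19.png

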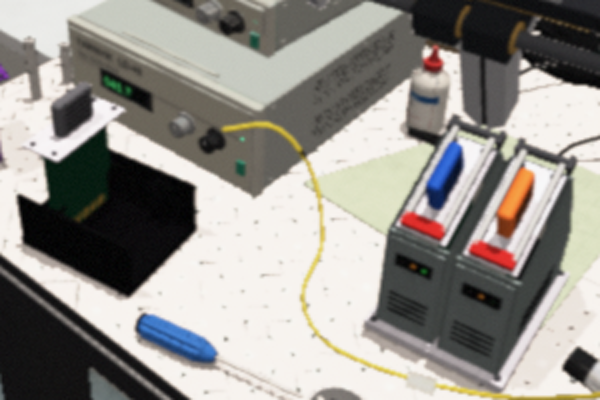

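```bash
python3 -c "
from station import ticket; print(ticket.hand_in())"
```

```text
the job is handed in; nothing more can be done
None
```

The orange card is in the console's empty right-hand bay, parts to the left, and the bail is shut over it. I handed the job in at about 26 s; no verdict is reported.

- **Card home:** it came up against a hard stop under a 40 N push. A second push on top of the pull, at 27 N with closed fingers, met a stop at z_b = 37.0 mm, which is the expected height. That bay frame was partly set from the seated card, so this second reading is not fully independent.
- **Bail shut:** the bar stopped at z_b = 9.3 mm under 19 N, where 10 mm was expected. In the scene picture it lies within about 0.6 px of its shut position, matching the neighbouring bail.
- **Rest of the scene:** the grey card still stands in the rack in the last picture; I judged that by eye and did not re-measure it. The gripper was withdrawn with no contact force.
- **What disagreed:** my first estimate of the console's yaw, 8.5°, was about 1.2° too high. It showed up as side force while the card went down the guides, and I corrected it on the way.

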